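# Break down a radio kit stack onto its places

## Robot

A 7-joint arm with a two-finger parallel gripper is mounted at the origin on the work surface. World frame = base frame: x ahead of the robot, y to its left, z up, the work surface at z = 0. Lengths are in m, angles in rad, forces in N, time in s.
With the tool pointing down it reaches from about 0.4 to 0.875 m from the base axis. Payload 19.3 kg.
Tool frame: the origin (TCP) lies at the very end of the fingers, on their centre line; the grasp point (between the pads) lies 19 mm behind it; z points along the fingers, y is the direction in which the jaws open and shut (so a half turn about z gives the same grasp; the last joint's range is limited). The gripper opens to 85 mm and grips with 20 to 120 N. Pads are 22 mm wide; open, the fingers measure 114 mm over their backs; the gripper's body (76 mm by 85 mm) begins 54 mm behind the grasp point. The pads swing forward as they close: fully open they stand 13 mm farther back than shut.
Start: joints at [-1.385, 0.521, -0.036, 1.599, 0.021, 1.021, -0.113], TCP at [0.158, 0.605, 0.231] pointing down, gripper open.
Joint ranges: [-2.91, 2.91], [-0.3, 2.13], [-1.5, 1.42], [0.17, 2.43], [-1.26, 4.41], [0.16, 1.93], [-2.52, 2.52]. Speed limits (rad/s): [1.89, 1.89, 2.39, 2.39, 3.01, 3.01, 3.01].

## Interface

Orientations are given as [roll, pitch, yaw] about the fixed x, y, z axes, in that order (R = Rz(yaw) Ry(pitch) Rx(roll)).
In Python, from workcell import bot, vision, job_done gives the robot as it stands.
- The arm moves only by the tool arm_command, never from a script. Its arguments are lists of equal length, an entry for each row: "gripper": the finger opening in cm, from 0 to 8.54; "slide": the shift along the tool's x, y, z in cm, a list of three; "turn": the turn, a rotation vector about the tool's x, y, z in degrees, a list of three. A call has 1 to 5 rows; each row is the pose to reach, as a shift and turn from the pose commanded when the call began, along the tool's axes at that moment; what a row does not reach only later rows make up. A row lasts 1/8 s, in which the tool goes at most 62.5 mm and 10.7 degrees, less where a joint would pass 70% of its speed; a pose out of reach is approached as far as the arm can. A call with a gripper value outside its range is refused whole. The fingers move at their own pace and stop on an object; "force" is the grip in N (left out, the last holds). Time passes only in rows, so rows that repeat a pose let the fingers close. It gives the time, the measured TCP pose, the force and the opening at its end, in the units of the state.
- bot.observe(): the state, without advancing time (a new reading comes with each control period).
- vision.grab_frame(name): name is "scene" or "side" or "wrist"; returns the picture (480x640x3 uint8, blue, green, red); there is no depth.
- vision.camera_model(name): a dict with "mtx" (3x3 intrinsics, pixels), "k1" (the pictures are not rectified: a ray, as slopes to the right and down, at radius r is drawn at 1 + k1 r^2 times it, then the intrinsics apply), "T" (4x4, takes a point from camera to world coordinates). Camera axes: x right, y down, z forward; pixel columns grow to the right and rows downward; lengths in m; the calibration is good to about 2 mm. A picture is of the moment at which its call begins: read the wrist's pose just before it. camera_model takes no time and is no camera call; for the wrist camera it gives the pose at the moment of the call.
- job_done(): hands the job in, once; it reports no verdict.
The state is a dict: "clock": time; "qpos": joint angles; "qd": joint speeds; "joint_efforts": joint torques, N m; "position": TCP position; "tool_rot": TCP orientation; "force": force on the tool from outside, world axes, zero at the start; "moment": the same for the moment, N m; "grip_width": finger opening in m.
Only numpy, scipy, OpenCV 4.12 (cv2) and the standard library are available. Lean on these libraries where they do the work, as an engineer would, in place of code of your own. Each camera call takes 0.05 s, during which the arm holds its last target. There are 200 camera calls.

## Task

Take the radio kit stack apart from the top down, one piece at a time: put the white knob upright in the green dish, seat the orange ring, collar up, fully down over the spigot of the gluing jig, seat the speaker face down over the same spigot so that it rests flat on the ring, and finally lay the red battery pack flat inside the blue cradle. Set every piece down rather than dropping it, and do not disturb the solder spool or the screwdriver.

Things in the scene. Friction and masses are not known exactly. Their poses are not given: they have to be found in the camera images.
- knob: white plastic tuning knob with a thin black pointer line on top, on top of the stack at the start. Skirt 38 mm diameter, 5 mm thick at the bottom; above it a plain cylinder 28 mm diameter up to 30 mm total height, which is the grip. Origin: centre of the underside, z up along its axis. 20 to 40 g.
- ring: orange plastic flanged ring, at the start flange down on the speaker's shoulder, loose round its magnet. Flange 76 mm diameter, 6 mm thick at the bottom; above it a collar 62 mm outside diameter up to 22 mm total height, to be gripped from outside; through bore 54 mm. Origin: centre of the underside (flange face); z up along the axis, out of the collar. 35 to 70 g.
- speaker: loudspeaker, face down on the battery pack at the start. Dark round flange 94 mm diameter, 0 to 8 mm height; black basket 68 mm diameter up to a flat shoulder at 26 mm; steel magnet 42 mm diameter, 26 to 50 mm (the grip). In its face a recess 54 mm diameter, 22 mm deep, fits over the jig's spigot. Origin: centre of the underside (flange face); z up, towards the magnet. 140 to 280 g.
- battery_pack: red battery pack with black end caps, a block 150 mm long (its x), 56 mm wide (its y, the grip), 26 mm high, lying on the bench at the bottom of the stack. Either end may point either way. Origin: centre of the underside; z up. 150 to 310 g.
- jig: gluing jig fixed to the bench: square plywood base 130 mm, 15 mm thick, with a central upright aluminium spigot, 49 mm diameter, top 51 mm above the bench, uppermost 6 mm tapering to 30 mm. Ring and speaker have 2.5 mm play all round on it. Seated, the ring's underside is 15 mm and the speaker's (on the ring) 37 mm above the bench. Origin: centre of the base's underside; z up the spigot axis.
- cradle: blue charging cradle fixed to the bench, a shallow open tray 178 x 84 mm outside (long side along its x), walls 4 mm thick and 13 mm high, floor 4 mm above the bench with a grey strip along it; inside 170 x 76 mm. Origin: centre of its underside; z up.
- dish: round green plastic dish fixed to the bench, 112 mm outside diameter, rim 5 mm thick and 10 mm high, floor 4 mm above the bench, inside diameter 102 mm. Origin: centre of its underside; z up.
- solder_spool: bystander, leave alone: small solder spool standing upright, blue top and white bottom flange 68 mm diameter, 50 mm high. Origin: centre of its underside.
- screwdriver: bystander, leave alone: screwdriver with yellow handle lying on the bench, 190 mm long along its x, 26 mm high. Origin: underside, at the middle of its length.

How it is judged:
By the outcome, as a careful person would: the job done as asked, in the order asked, and still so for the second after the job is handed in, with the robot touching nothing.
It also fails if it takes over 134 s, if anything falls off the work surface, if the arm or the gripper's body presses on something with over 40 N, if the wrist force passes 120 N, or if a joint passes its speed limit or range.

## Working session

There is one attempt and no reset: what is moved stays moved. The work goes in short steps, Python scripts to look and compute and a tool call to move; the robot and the scene stay as the last step left them, time stands still between calls to the robot, and variables do not carry over. Pictures are saved under pics/ and viewed, about 12 in all and at most 16, crops included, and the job is handed in when it is done.

Besides the shell and the picture viewer there is one more tool, called as name(argument=value, ...) on one line, values as JSON. arm_command: Moves the arm, as the interface text tells. Its arguments: {"type":"object","properties":{"gripper":{"type":"array","items":{"type":"number"}},"slide":{"type":"array","items":{"type":"array","items":{"type":"number"}}},"turn":{"type":"array","items":{"type":"array","items":{"type":"number"}}},"force":{"type":"number"}},"required":["gripper","slide","turn"]}

```bash
ls; mkdir -p pics
python3 - <<'E'
from workcell import bot, vision
import cv2, numpy as np
print(bot.observe())
for n in ["scene","side","wrist"]:
    m=vision.camera_model(n); print(n,np.round(m["mtx"],1).tolist(),m["k1"],np.round(m["T"],4).tolist())
    cv2.imwrite(f"pics/{n}0.png",vision.grab_frame(n))
E
```

```text
pics
{'clock': 0.0, 'qpos': array([-1.38516454,  0.52201553, -0.0363355 ,  1.59997923,  0.02122674,
        1.02108174, -0.11277056]), 'qd': array([-0.00170812, -0.0007499 ,  0.00016617,  0.0020967 ,  0.00042049,
       -0.0005397 ,  0.00014333]), 'joint_efforts': array([ 9.33362708e-05, -9.27099538e+01,  1.98028497e+00, -3.69929373e+01,
        1.78745360e-02,  8.05174961e-03,  6.33253705e-06]), 'position': array([0.15811251, 0.60434039, 0.230735  ]), 'tool_rot': array([-3.14049876e+00,  9.57218891e-05,  2.88580087e+00]), 'force': array([ 0.30493589,  0.46012891, -0.32352545]), 'moment': array([0.07574698, 0.01389623, 0.02207148]), 'grip_width': 0.08539845009025154}
scene [[457.3, 0.0, 323.3], [0.0, 457.3, 238.8], [0.0, 0.0, 1.0]] -0.06271542254350407 [[-0.614, 0.6565, -0.4382, 1.1035], [0.7893, 0.5138, -0.3363, 0.3657], [0.0043, -0.5524, -0.8336, 1.0163], [0.0, 0.0, 0.0, 1.0]]
side [[462.6, 0.0, 322.5], [0.0, 462.6, 237.7], [0.0, 0.0, 1.0]] -0.08121311482341059 [[0.9926, -0.0649, 0.1028, 0.4786], [-0.1213, -0.4751, 0.8715, -0.8941], [-0.0077, -0.8775, -0.4795, 0.5905], [0.0, 0.0, 0.0, 1.0]]
wrist [[343.3, 0.0, 318.1], [0.0, 343.3, 240.5], [0.0, 0.0, 1.0]] 0.010918394786203217 [[0.2511, 0.9183, 0.306, 0.0792], [0.968, -0.238, -0.08, 0.6253], [-0.0006, 0.3163, -0.9487, 0.3726], [0.0, 0.0, 0.0, 1.0]]
```

View pics/scene0.png

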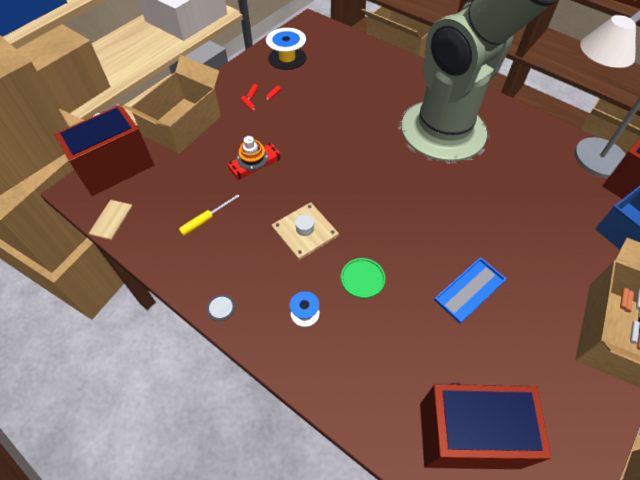

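View pics/side0.png

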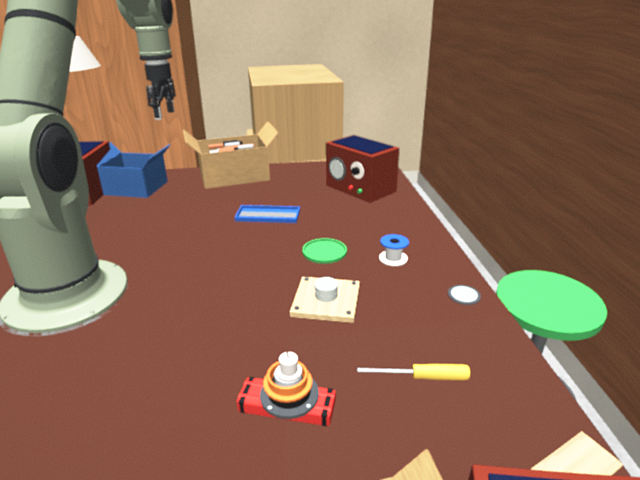

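```bash
cat > h.py <<'E'
import numpy as np, cv2
from workcell import bot, vision
def und(m,uv):
    K=m["mtx"]; p=(np.array(uv,float).reshape(-1,2)-K[:2,2])/[K[0,0],K[1,1]]
    q=p.copy()
    for _ in range(20): q=p/(1+m["k1"]*(q**2).sum(1,keepdims=True))
    return q
def at_z(m,uv,z):   # pixel(s) -> world points on plane z
    q=und(m,uv); d=np.c_[q,np.ones(len(q))]@m["T"][:3,:3].T; o=m["T"][:3,3]
    return o+d*((np.broadcast_to(z,len(q))-o[2])/d[:,2])[:,None]
def proj(m,P):
    P=np.array(P,float).reshape(-1,3); c=(P-m["T"][:3,3])@m["T"][:3,:3]; q=c[:,:2]/c[:,2:]
    q=q*(1+m["k1"]*(q**2).sum(1,keepdims=True)); return q@m["mtx"][:2,:2].T+m["mtx"][:2,2]
def montage(img,corners,name,s=4,w=100,h=75):
    t=[cv2.resize(img[y:y+h,x:x+w],None,fx=s,fy=s,interpolation=cv2.INTER_CUBIC) for x,y in corners]
    for a in t:
        for i in range(0,w,10): cv2.line(a,(i*s,0),(i*s,8 if i%50 else 16),(255,255,255),1)
        for i in range(0,h,10): cv2.line(a,(0,i*s),(8 if i%50 else 16,i*s),(255,255,255),1)
    cv2.imwrite(name,np.vstack([np.hstack(t[:2]),np.hstack(t[2:])]) if len(t)==4 else np.hstack(t))
def R(rpy):
    from scipy.spatial.transform import Rotation as Ro
    return Ro.from_euler("xyz",rpy).as_matrix()
E
python3 - <<'E'
from h import *
a=cv2.imread("pics/scene0.png"); b=cv2.imread("pics/side0.png")
montage(a,[(205,120),(255,193),(315,240),(420,250)],"pics/mA.png")
montage(b,[(240,345),(276,260),(275,215),(220,180)],"pics/mB.png")
E
```

```text
(no output)
```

View pics/mA.png

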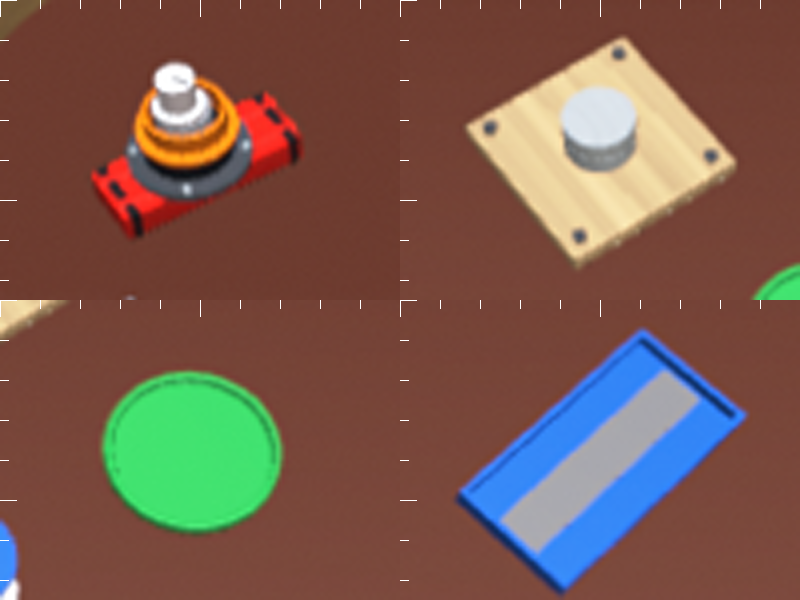

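View pics/mB.png

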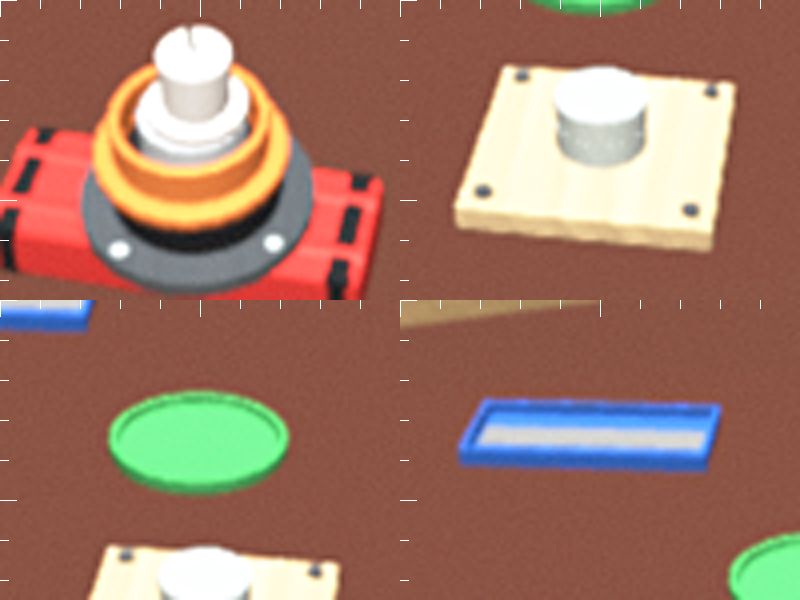

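Run:
```python
from h import *
S=vision.camera_model("scene");D=vision.camera_model("side")
def f(m,c,pts,z):
    p=np.array(pts,float)/4-0.375+c; return np.round(at_z(m,p,z)*1000,1)[:,:2]
np.set_printoptions(suppress=True)
print("knob",f(S,(205,120),[(174.5,75)],.106),f(D,(240,345),[(194,49)],.106))
for m,c,p in((S,(155,193),[(619,54),(711,156),(579,236),(490,128)]),(D,(176,260),[(522,76),(711,91),(690,210),(483,191)])):
    q=f(m,c,p,.015);print("jig",q.mean(0),np.degrees(np.arctan2(*(q[0]-q[2])[::-1])))
print("spig",f(S,(155,193),[(599,123)],.046),f(D,(176,260),[(601,100)],.048))
print("dish",f(S,(315,165),[(192.5,449)],.010),f(D,(275,140),[(199,438)],.01))
for m,c,p,z in((S,(320,175),[(642,330),(746,414),(565,580),(459,494)],.013),(S,(320,175),[(665,370),(700,398),(537,553),(499,520)],.004),(D,(120,105),[(487,400),(720,405),(708,460),(461,455)],.013)):
    q=f(m,c,p,z);print("cradle",q.mean(0),q.tolist())
print("bat",f(D,(240,345),[(38,130),(383,180)],.026).tolist(),f(S,(205,120),[(270,95),(300,135),(93,178),(133,218)],.026).tolist())
print("spool",at_z(S,[(304.5,306)],.05),at_z(D,[(394.5,242)],.05), "sd",at_z(S,[(181,230),(239,196)],.01),at_z(D,[(469,372),(358,370)],.01))
```

```text
knob [[ 487.9 -375.1]] [[ 486.7 -374.6]]
jig [580.95  -98.625] -151.07181078362197
jig [578.825 -98.375] 118.88427980710827
spig [[585.8 -94.1]] [[ 577.2 -109.7]]
dish [[603.9 107.8]] [[600.4 101. ]]
cradle [464.9  338.15] [[370.9, 315.4], [386.0, 396.8], [556.5, 359.8], [546.2, 280.6]]
cradle [464.35 338.75] [[382.4, 340.8], [387.2, 368.3], [546.4, 337.6], [541.4, 308.3]]
cradle [464.2  332.15] [[385.1, 394.8], [558.7, 361.1], [543.2, 270.2], [369.8, 302.5]]
bat [[421.1, -328.9], [558.6, -373.6]] [[405.0, -368.3], [422.5, -323.1], [548.2, -414.4], [558.3, -364.1]]
spool [[0.76948229 0.05608783 0.05      ]] [[0.76264815 0.04347063 0.05      ]] sd [[ 0.78771944 -0.35870372  0.01      ]
 [ 0.60675207 -0.31633113  0.01      ]] [[ 0.79434219 -0.35159457  0.01      ]
 [ 0.60595653 -0.31974931  0.01      ]]
```

arm_command(gripper=[8.5,8.5,8.5,8.5,8.5], slide=[[-4.9,-3.4,-0.2],[-9.9,-6.8,-0.4],[-14.8,-10.2,-0.6],[-19.8,-13.6,-0.8],[-24.7,-17,-1]], turn=[[0,0,0],[0,0,0],[0,0,0],[0,0,0],[0,0,0]])

```text
clock: 0.78
position: [0.3551, 0.376, 0.2414]
tool_rot: [3.142, 0.0, 2.886]
force: [1.1, 0.1, 0.8]
grip_width: 0.0849
```

arm_command(gripper=[8.5,8.5,8.5,8.5,8.5], slide=[[-4.9,-3.4,-0.2],[-9.9,-6.8,-0.4],[-14.8,-10.2,-0.6],[-19.8,-13.6,-0.8],[-24.7,-17,-1]], turn=[[0,0,0],[0,0,0],[0,0,0],[0,0,0],[0,0,0]])

```text
clock: 1.4
position: [0.5511, 0.1491, 0.2514]
tool_rot: [3.142, -0.0, 2.886]
force: [0.2, 0.7, 0.5]
grip_width: 0.0851
```

Tracks precisely. On to above the stack, then a wrist picture.

arm_command(gripper=[8.5,8.5,8.5,8.5,8.5], slide=[[-0.7,-5.2,0],[-1.4,-10.5,0],[-2.2,-15.7,0],[-2.9,-21,0],[-3.6,-26.2,0]], turn=[[0,0,0],[0,0,0],[0,0,0],[0,0,0],[0,0,0]])

```text
clock: 2.02
position: [0.5181, -0.1135, 0.2513]
tool_rot: [3.142, 0.0, 2.886]
force: [0.3, 0.5, 0.6]
grip_width: 0.0853
```

arm_command(gripper=[8.5,8.5,8.5,8.5,8.5,8.5], slide=[[-0.7,-5.2,0],[-1.4,-10.5,0],[-2.2,-15.7,0],[-2.9,-21,0],[-3.6,-26.2,0],[-3.6,-26.2,0]], turn=[[0,0,0],[0,0,0],[0,0,0],[0,0,0],[0,0,0],[0,0,0]])

```text
invalid input at $: expected 1 to 5 rows
```

arm_command(gripper=[8.5,8.5,8.5,8.5,8.5], slide=[[-0.7,-5.2,0],[-1.4,-10.5,0],[-2.2,-15.7,0],[-2.9,-21,0],[-3.6,-26.2,0]], turn=[[0,0,0],[0,0,0],[0,0,0],[0,0,0],[0,0,0]])

```text
clock: 2.65
position: [0.4866, -0.3761, 0.2512]
tool_rot: [3.141, -0.0, 2.886]
force: [0.9, 0.3, 1.0]
grip_width: 0.0849
```

Run:
```python
from h import *
s=bot.observe();print(s["clock"],s["position"],s["tool_rot"],s["qpos"])
cv2.imwrite("pics/w1.png",vision.grab_frame("wrist"))
```

```text
2.65 [ 0.4866481  -0.37608654  0.2511907 ] [ 3.14146684e+00 -1.36075697e-04  2.88584100e+00] [ 0.37987914  0.49935011  0.26743234  1.61666372 -0.14686494  1.04552552
  2.005044  ]
```

View pics/w1.png

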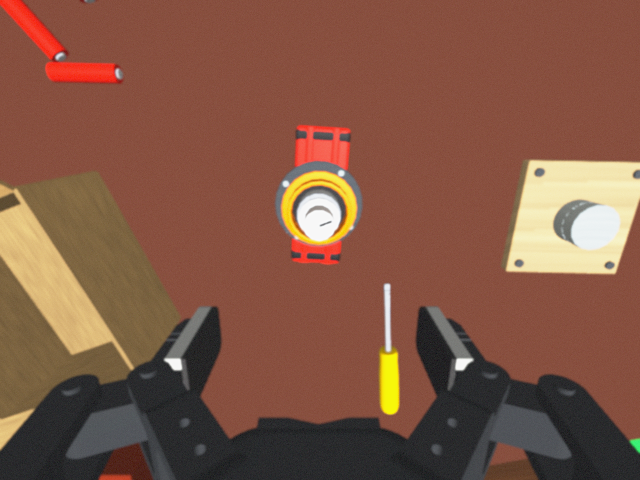

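Run:
```python
from h import *
a=cv2.imread("pics/w1.png")
montage(a,[(265,118),(500,150)],"pics/w1c.png",s=4,w=100,h=150)
```

```text
(no output)
```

View pics/w1c.png

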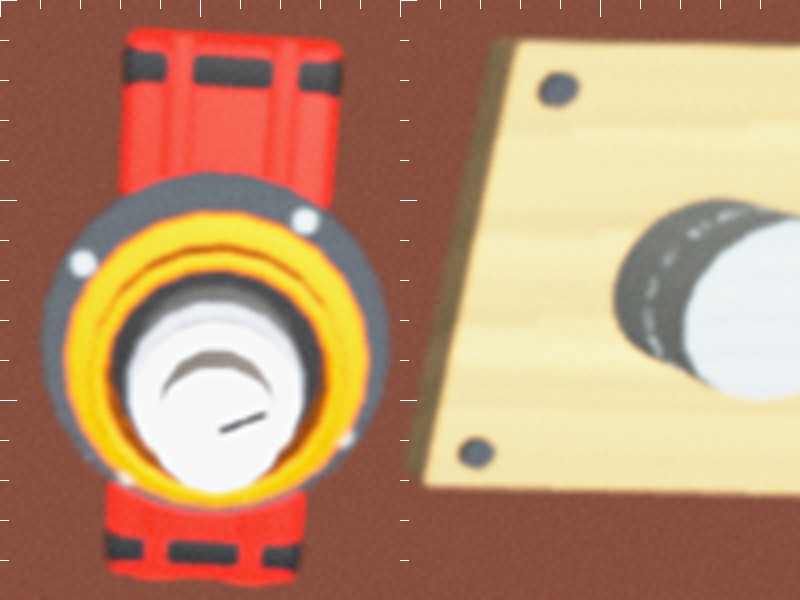

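Run:
```python
from h import *
np.set_printoptions(suppress=True,precision=1)
m=vision.camera_model("wrist")
f=lambda p,z,c=(265,118): at_z(m,np.array(p,float)/4-0.375+c,z)[:,:2]*1000
print("knob",f([(218.5,430)],.106),"spk",f([(215,340)],.034), "ring bore top",f([(216,390)],.074))
# fit circles by projecting outline points
def circ(name,p,z):
    q=f(p,z);A=np.c_[2*q,np.ones(len(q))];s=np.linalg.lstsq(A,(q**2).sum(1),rcond=None)[0];print(name,s[:2],"R",np.sqrt(s[2]+s[0]**2+s[1]**2))
circ("flange spk",[(41,340),(389,340),(215,172),(215,508),(100,214),(335,222)],.034)
circ("ring flange",[(63,360),(370,360),(216,210),(120,250),(320,250),(85,440),(350,440)],.058)
circ("bore",[(107,375),(325,375),(216,272),(150,295),(285,295)],.074)
circ("knobtop",[(162,430),(275,430),(218,493),(218,368)],.106)
b=f([(127,32),(343,42),(297,583),(106,574)],.026)
print("bat",b.mean(0),b.tolist()); d=(b[0]+b[1]-b[2]-b[3])/2; w=(b[0]+b[3]-b[1]-b[2])/2; print(np.hypot(*d),np.degrees(np.arctan2(d[1],d[0])),np.hypot(*w),np.degrees(np.arctan2(w[1],w[0])))
q=f([(558,90),(476,453)],.015,(400,150));print("jig holes",q.tolist())
q=at_z(m,[(539.5,172.5),(519,263.2),(637,174),(609,266)],.015)[:,:2]*1e3;print(q.mean(0))
```

```text
knob [[ 484.  -382.2]] spk [[ 479.5 -382. ]] ring bore top [[ 483.  -382.6]]
flange spk [ 481.3 -382.6] R 45.75498638077422
ring flange [ 481.6 -381.9] R 38.3786056400066
bore [ 480.9 -381.9] R 25.989275937677007
knobtop [ 484.3 -382.3] R 13.210812673879902
bat [ 477.3 -380.8] [[398.87549969059324, -383.68167821105817], [415.2538855107603, -331.38569260767736], [555.9670942039987, -377.8817911287867], [539.239584394111, -430.29296028091596]]
148.04849643255193 161.67245099131497 54.908079055960464 -107.54570735158396
jig holes [[512.3241191296548, -143.87000715517422], [613.854332873083, -173.40051389551252]]
[ 578.3 -108. ]
```

Run:
```python
from h import *
np.set_printoptions(suppress=True,precision=4)
m=vision.camera_model("wrist");s=bot.observe()
Rt=R(s["tool_rot"]);print(s["clock"],s["position"],s["tool_rot"]);print(m["T"]);print(Rt.T@m["T"][:3,:3]);print(Rt.T@(m["T"][:3,3]-s["position"]))
Z=np.array([[1,1,1]])
# start pose
T0=np.array([[0.2511,0.9183,0.306,0.0792],[0.968,-0.238,-0.08,0.6253],[-0.0006,0.3163,-0.9487,0.3726]])
R0=R([-3.14049876,9.57e-5,2.8858]);print(R0.T@T0[:,:3],R0.T@(T0[:,3]-[0.15811251,0.60434039,0.230735]))
print(proj(m,[[.4866,-.3761,.106],[.487,-.375,.106]]))
```

```text
2.7 [ 0.4839 -0.383   0.2512] [-3.1379 -0.0005  2.88  ]
[[ 0.2567  0.9173  0.3044  0.4053]
 [ 0.9665 -0.2425 -0.0842 -0.3613]
 [-0.0034  0.3158 -0.9488  0.393 ]
 [ 0.      0.      0.      1.    ]]
[[ 0.002  -0.9487 -0.3163]
 [ 1.      0.0018  0.001 ]
 [-0.0004 -0.3163  0.9487]]
[ 0.0816  0.0001 -0.1418]
[[ 0.002  -0.9487 -0.3162]
 [ 1.      0.0017  0.0011]
 [-0.0005 -0.3162  0.9487]] [ 0.0816  0.0002 -0.1419]
[[326.8092 226.1638]
 [328.1499 226.2804]]
```

```bash
cat >> h.py <<'E'
CR=np.array([[.002,-.9487,-.3162],[1,.0018,.001],[-.0004,-.3162,.9487]]);CP=np.array([.0816,.0001,-.1418])
def wcam(pos,rpy):
    m=vision.camera_model("wrist");T=np.eye(4);T[:3,:3]=R(rpy)@CR;T[:3,3]=np.array(pos)+R(rpy)@CP;return dict(m,T=T)
def snap(name):
    s=bot.observe();i=vision.grab_frame("wrist");cv2.imwrite(name,i)
    print(s["clock"],np.round(s["position"],4).tolist(),np.round(s["tool_rot"],4).tolist(),np.round(s["qd"],3).tolist())
    return i,wcam(s["position"],s["tool_rot"])
def circ(m,name,p,z):
    q=at_z(m,p,z)[:,:2]*1000;A=np.c_[2*q,np.ones(len(q))];s=np.linalg.lstsq(A,(q**2).sum(1),rcond=None)[0];print(name,np.round(s[:2],1),"R",round(float(np.sqrt(s[2]+s[0]**2+s[1]**2)),1))
def go(x,y,z,yaw=None):   # mm, deg -> slide cm, turn deg in tool axes
    s=bot.observe();Rt=R(s["tool_rot"]);d=np.array([x,y,z])/1000-s["position"]
    print("clock",s["clock"],"pos",np.round(s["position"]*1e3,1),"rpy",np.round(np.degrees(s["tool_rot"]),2),"-> slide cm",np.round(Rt.T@d*100,2), "turn",None if yaw is None else round((np.degrees(s["tool_rot"][2])-yaw+180)%360-180,2))
E
python3 - <<'E'
from h import *
np.set_printoptions(suppress=True,precision=1)
m=wcam([0.4866481,-0.37608654,0.2511907],[3.14146684,-1.36e-4,2.885841])
c=lambda p,c0=(265,118): np.array(p,float)/4-0.375+c0
circ(m,"flange spk",c([(41,340),(389,340),(215,172),(215,508),(100,214),(335,222)]),.034)
circ(m,"ring flange",c([(63,360),(370,360),(216,210),(120,250),(320,250),(85,440),(350,440)]),.058)
circ(m,"bore",c([(107,375),(325,375),(216,272),(150,295),(285,295)]),.074)
circ(m,"knobtop",c([(162,430),(275,430),(218,493),(218,368)]),.106)
b=at_z(m,c([(127,32),(343,42),(297,583),(106,574)]),.026)[:,:2]*1e3
print("bat",b.mean(0)); d=(b[0]+b[1]-b[2]-b[3])/2; w=(b[0]+b[3]-b[1]-b[2])/2; print(np.hypot(*d),np.degrees(np.arctan2(d[1],d[0])),np.hypot(*w),np.degrees(np.arctan2(w[1],w[0])))
q=at_z(m,[(539.5,172.5),(519,263.2),(637,174),(609,266)],.015)[:,:2]*1e3;print("jig",q.mean(0))
go(487,-375,150,162)
E
```

```text
flange spk [ 484.3 -374.9] R 45.8
ring flange [ 484.6 -374.2] R 38.4
bore [ 483.9 -374.4] R 26.0
knobtop [ 487.3 -374.8] R 13.2
bat [ 480.3 -373.1]
148.0532570379993 162.00880716580718 54.91171480031424 -107.25626719087228
jig [580.2 -98.8]
clock 2.7 pos [ 483.9 -383.   251.2] rpy [-179.8   -0.   165. ] -> slide cm [-0.1  0.9 10.1] turn 3.01
```

arm_command(gripper=[6,6,6,6,6], slide=[[0,0,3],[0,0,6],[0,0,8],[0,0,8],[0,0,8]], turn=[[0,0,1],[0,0,2.3],[0,0,3.3],[0,0,3.3],[0,0,3.3]])

```text
clock: 3.32
position: [0.4874, -0.3747, 0.1721]
tool_rot: [-3.141, 0.001, 2.829]
force: [-0.4, 0.1, 0.3]
grip_width: 0.0595
```

```bash
python3 -c "
from h import *
go(487.3,-374.8,85,162)"
```

```text
clock 3.325 pos [ 487.4 -374.7  172.1] rpy [-1.7998e+02  4.0000e-02  1.6206e+02] -> slide cm [ 0.01 -0.01  8.71] turn 0.06
```

arm_command(gripper=[5,5,5,5,5], slide=[[0,0,3],[0,0,6],[0,0,8],[0,0,8.8],[0,0,8.8]], turn=[[0,0,0],[0,0,0],[0,0,0],[0,0,0],[0,0,0]])

```text
clock: 3.95
position: [0.4873, -0.3747, 0.0839]
tool_rot: [-3.141, 0.0, 2.828]
force: [0.2, -1.0, 0.2]
grip_width: 0.0503
```

arm_command(gripper=[4,3.2,2,2,2], slide=[[0,0,0],[0,0,0],[0,0,0],[0,0,0],[0,0,0]], turn=[[0,0,0],[0,0,0],[0,0,0],[0,0,0],[0,0,0]], force=30)

```text
clock: 4.58
position: [0.4874, -0.3746, 0.0841]
tool_rot: [-3.141, 0.001, 2.828]
force: [-1.2, 1.1, 7.5]
grip_width: 0.0269
```

Run:
```python
from h import *
i,m=snap("pics/w2.png"); print(bot.observe()["grip_width"],bot.observe()["force"])
cv2.imwrite("pics/w2c.png",cv2.resize(i[90:390,120:520],None,fx=1.5,fy=1.5))
```

```text
4.575 [0.4874, -0.3746, 0.0841] [-3.1414, 0.001, 2.8282] [0.0, 0.0, -0.001, -0.001, -0.0, 0.002, -0.001]
0.026653019752507494 [-1.04110742  1.73051833  6.9881493 ]
```

View pics/w2c.png

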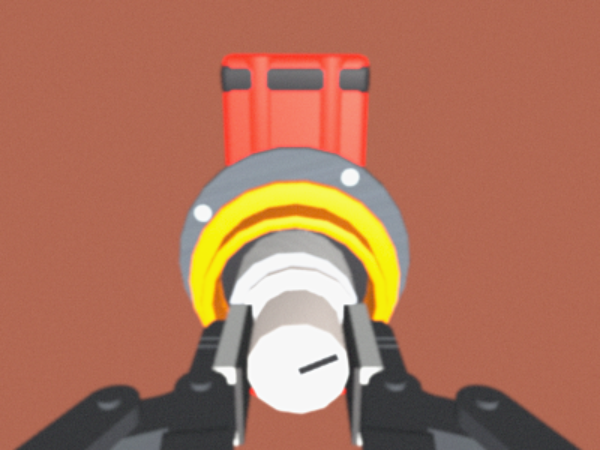

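arm_command(gripper=[2,2,2,2,2], slide=[[0,0,-0.5],[0,0,-1.5],[0,0,-4],[0,0,-7],[0,0,-9]], turn=[[0,0,0],[0,0,0],[0,0,0],[0,0,0],[0,0,0]])

```text
clock: 5.25
position: [0.4873, -0.3747, 0.1754]
tool_rot: [-3.141, 0.002, 2.828]
force: [0.1, -0.2, -0.1]
grip_width: 0.0268
```

arm_command(gripper=[2,2,2,2,2], slide=[[0.2,2,0],[0.5,6,0],[1,11.5,0],[1.4,17,0],[1.9,22.5,0]], turn=[[0,0,0],[0,0,0],[0,0,0],[0,0,0],[0,0,0]])

```text
clock: 5.88
position: [0.5383, -0.1515, 0.1729]
tool_rot: [3.141, -0.001, 2.829]
force: [0.5, 0.2, 0.0]
grip_width: 0.0269
```

arm_command(gripper=[2,2,2,2,2], slide=[[0.5,5.5,0],[1,11,0],[1.4,16.5,0],[1.8,22,0],[2,24.5,0]], turn=[[0,0,0],[0,0,0],[0,0,0],[0,0,0],[0,0,0]])

```text
clock: 6.5
position: [0.5942, 0.0895, 0.1726]
tool_rot: [3.141, -0.001, 2.832]
force: [-0.7, -0.4, -0.5]
grip_width: 0.0269
```

arm_command(gripper=[2,2,2], slide=[[0,2.1,0],[0,2.1,0],[0,2.1,0]], turn=[[0,0,0],[0,0,0],[0,0,0]])

```text
clock: 6.88
position: [0.6011, 0.1036, 0.1732]
tool_rot: [-3.141, -0.0, 2.827]
force: [0.5, -0.0, -1.1]
grip_width: 0.0267
```

Run:
```python
from h import *
i,m=snap("pics/w3.png"); print(bot.observe()["grip_width"],bot.observe()["force"])
hsv=cv2.cvtColor(i,cv2.COLOR_BGR2HSV);g=cv2.inRange(hsv,(45,100,60),(80,255,255))
c=max(cv2.findContours(g,0,1)[0],key=cv2.contourArea)[:,0]; h=cv2.convexHull(c)[:,0].astype(float)
circ(m,"dish",h,.010);print(c.min(0),c.max(0))
```

```text
6.875 [0.6011, 0.1036, 0.1732] [-3.1408, -0.0002, 2.8271] [0.012, -0.004, 0.003, -0.0, -0.001, 0.002, 0.001]
0.02664410715282153 [-0.6351986  -0.50037101  0.10442971]
dish [601.2 106.4] R 55.8
[260 157] [381 271]
```

View pics/w3.png

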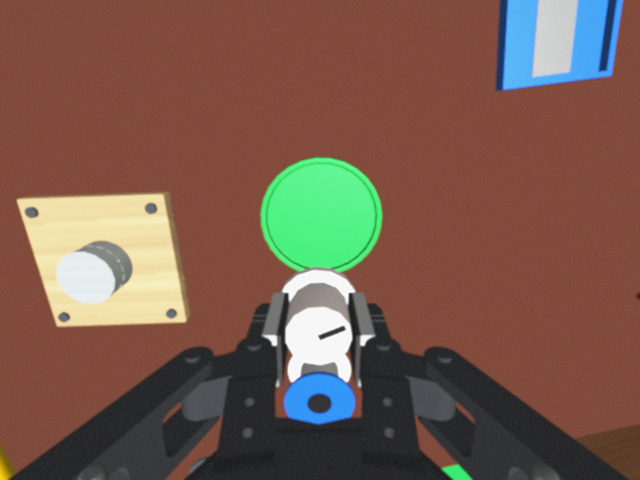

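arm_command(gripper=[2,2,2,2,2], slide=[[0,0.2,4],[0,0.2,9],[0,0.2,13],[0,0.2,15.3],[0,0.2,15.5]], turn=[[0,0,0],[0,0,0],[0,0,0],[0,0,0],[0,0,0]])

```text
clock: 7.55
position: [0.6011, 0.1053, 0.0171]
tool_rot: [-3.14, -0.002, 2.827]
force: [-0.9, -0.1, -0.8]
grip_width: 0.0275
```

arm_command(gripper=[2,2,2,2,2], slide=[[0,0,0.15],[0,0,0.3],[0,0,0.45],[0,0,0.5],[0,0,0.5]], turn=[[0,0,0],[0,0,0],[0,0,0],[0,0,0],[0,0,0]])

```text
clock: 8.18
position: [0.602, 0.1066, 0.0134]
tool_rot: [3.142, 0.0, 2.828]
force: [0.1, -0.1, 0.3]
grip_width: 0.0269
```

Run:
```python
from h import *
m=wcam([0.6011,0.1036,0.1732],[-3.1408,-.0002,2.8271])
print(at_z(m,[(32,212),(151,209),(171.5,313.5),(64,317)],.015)[:,:2].mean(0)*1e3, bot.observe()["force"])
```

```text
[580.81394365 -99.72292342] [ 0.11329712 -0.11777617  0.27718466]
```

arm_command(gripper=[2,2,2], slide=[[0,0,0.1],[0,0,0.1],[0,0,0.1]], turn=[[0,0,0],[0,0,0],[0,0,0]])

```text
clock: 8.55
position: [0.602, 0.1065, 0.0123]
tool_rot: [-3.142, 0.0, 2.828]
force: [-1.0, 0.2, 0.0]
grip_width: 0.0267
```

arm_command(gripper=[2,2,2], slide=[[0,0,0.1],[0,0,0.1],[0,0,0.1]], turn=[[0,0,0],[0,0,0],[0,0,0]])

```text
clock: 8.93
position: [0.6021, 0.1066, 0.0121]
tool_rot: [3.141, 0.0, 2.828]
force: [-4.9, -0.5, 15.2]
grip_width: 0.0271
```

arm_command(gripper=[2,2.8,3.5,4.2,4.6], slide=[[0,0,-0.08],[0,0,-0.08],[0,0,-0.1],[0,0,-0.1],[0,0,-0.1]], turn=[[0,0,0],[0,0,0],[0,0,0],[0,0,0],[0,0,0]])

```text
clock: 9.55
position: [0.602, 0.1066, 0.0122]
tool_rot: [-3.142, -0.0, 2.828]
force: [0.0, -0.1, 1.5]
grip_width: 0.046
```

arm_command(gripper=[4.6,4.6,4.6,4.6,6], slide=[[0,0,-1],[0,0,-4],[0,0,-8],[0,0,-12],[0,0,-13]], turn=[[0,0,0],[0,0,0],[0,0,0],[0,0,0],[0,0,0]])

```text
clock: 10.18
position: [0.6031, 0.1067, 0.1455]
tool_rot: [3.139, 0.003, 2.828]
force: [-0.1, 0.2, -0.1]
grip_width: 0.0597
```

Run:
```python
from h import *
i,m=snap("pics/w4.png"); go(484.5,-374.4,150,162)
b=vision.grab_frame("side");a=vision.grab_frame("scene")
A=cv2.resize(i[240:390,220:420],(400,300));B=cv2.resize(b[215:290,275:375],(400,300),interpolation=2)
C=cv2.resize(b[345:420,240:340],(400,300),interpolation=2);D=cv2.resize(a[120:195,205:305],(400,300),interpolation=2)
cv2.imwrite("pics/m4.png",np.vstack([np.hstack([A,B]),np.hstack([C,D])]))
```

```text
10.175 [0.6031, 0.1067, 0.1455] [3.1393, 0.0034, 2.828] [-0.02, -0.064, 0.019, -0.026, 0.023, 0.127, -0.019]
clock 10.225 pos [603.  106.7 145.3] rpy [1.7988e+02 1.7000e-01 1.6203e+02] -> slide cm [ -3.57 -49.42  -0.56] turn 0.03
```

View pics/m4.png

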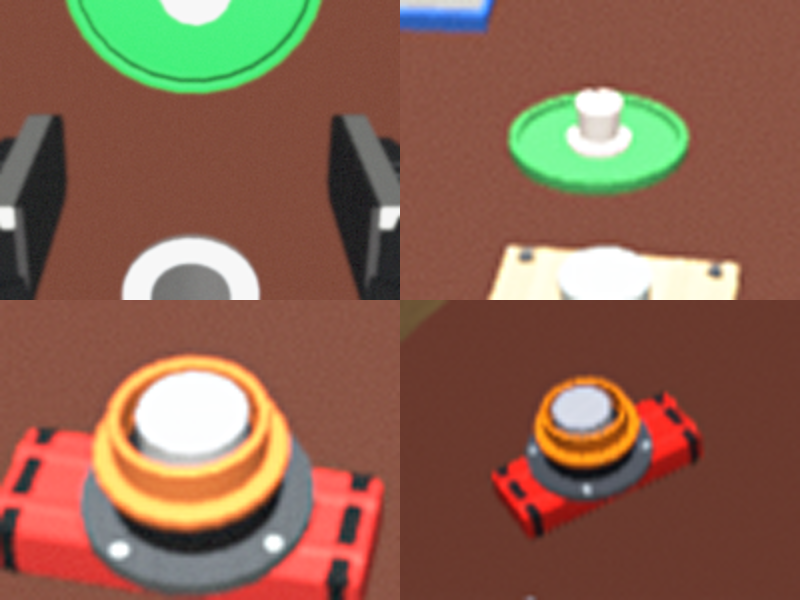

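arm_command(gripper=[8,8.5,8.5,8.5,8.5], slide=[[-0.4,-5.8,-0.5],[-0.8,-11.6,-0.5],[-1.3,-17.4,-0.5],[-1.7,-23.2,-0.5],[-2.1,-29,-0.5]], turn=[[0,0,0],[0,0,0],[0,0,0],[0,0,0],[0,0,0]])

```text
clock: 10.95
position: [0.5313, -0.1773, 0.1461]
tool_rot: [-3.141, -0.002, 2.828]
force: [1.0, -0.6, 0.2]
grip_width: 0.0849
```

arm_command(gripper=[8.5,8.5,8.5,8.5,8.5], slide=[[-0.4,-5.8,0],[-0.8,-11.6,0],[-1.3,-17,0],[-1.5,-20.4,0],[-1.5,-20.4,0]], turn=[[0,0,0],[0,0,0],[0,0,0],[0,0,0],[0,0,0]])

```text
clock: 11.58
position: [0.4818, -0.377, 0.1459]
tool_rot: [-3.141, -0.002, 2.824]
force: [0.2, 0.2, 0.3]
grip_width: 0.0846
```

arm_command(gripper=[8.5,8.5,8.5], slide=[[0,0,0],[0,0,0],[0,0,0]], turn=[[0,0,0],[0,0,0],[0,0,0]])

```text
clock: 11.95
position: [0.4844, -0.3736, 0.1472]
tool_rot: [3.141, -0.0, 2.829]
force: [0.0, 0.9, -0.0]
grip_width: 0.0847
```

Run:
```python
from h import *
i,m=snap("pics/w5.png"); go(484.5,-374.4,58,162)
hsv=cv2.cvtColor(i,cv2.COLOR_BGR2HSV);g=cv2.inRange(hsv,(10,150,80),(32,255,255))
n,l,st,ce=cv2.connectedComponentsWithStats(g);print(st[1:][st[1:,4]>200])
cv2.imwrite("pics/w5c.png",np.hstack([i[150:450,120:520],cv2.cvtColor(g,cv2.COLOR_GRAY2BGR)[150:450,120:520]]))
```

```text
11.95 [0.4844, -0.3736, 0.1472] [3.1414, -0.0001, 2.8294] [0.004, -0.004, 0.004, -0.003, 0.003, 0.001, 0.002]
clock 12.0 pos [ 484.3 -373.8  147.3] rpy [179.99   0.   162.1 ] -> slide cm [-0.04 -0.05  8.93] turn 0.1
[[ 264  194  106  102 4368]
 [ 405  404   23   35  396]]
```

View pics/w5c.png

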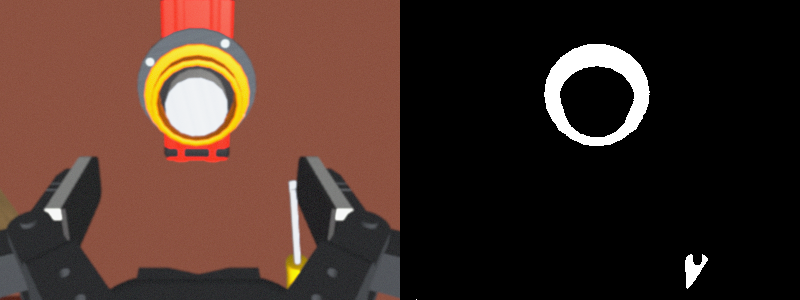

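Run:
```python
from h import *
i=cv2.imread("pics/w5.png");m=wcam([0.4844,-0.3736,0.1472],[3.1414,-.0001,2.8294])
hsv=cv2.cvtColor(i,cv2.COLOR_BGR2HSV);g=cv2.inRange(hsv,(10,150,80),(32,255,255));g[380:]=0
c=max(cv2.findContours(g,0,1)[0],key=cv2.contourArea)[:,0].astype(float)
circ(m,"flange upper",c[c[:,1]<245],.058);circ(m,"mid",c[c[:,1]<230],.058)
circ(m,"collar bottom",c[c[:,1]>280],.074)
w=cv2.inRange(hsv,(0,0,150),(180,60,255));w[:200]=0;w[310:]=0
c=max(cv2.findContours(w,0,1)[0],key=cv2.contourArea)[:,0].astype(float);print(c.min(0),c.max(0))
circ(m,"magnet top",cv2.convexHull(c.astype(np.float32))[:,0],.076)
```

```text
flange upper [ 483.1 -374. ] R 37.0
mid [ 483.1 -374. ] R 37.0
collar bottom [ 483.1 -374.1] R 31.2
[285. 227.] [347. 285.]
magnet top [ 484.9 -374.8] R 21.1
```

arm_command(gripper=[8.5,8.5,8.5,8.5,8.5], slide=[[0,0,4],[0.06,-0.06,7],[0.06,-0.06,9.1],[0.06,-0.06,9.1],[0.06,-0.06,9.1]], turn=[[0,0,0],[0,0,0],[0,0,0],[0,0,0],[0,0,0]])

```text
clock: 12.62
position: [0.4836, -0.3751, 0.0572]
tool_rot: [-3.141, 0.001, 2.828]
force: [-0.5, -0.3, -0.0]
grip_width: 0.0849
```

arm_command(gripper=[7.5,6.8,6.5,6.2,5.5], slide=[[0,0,0],[0,0,0],[0,0,0],[0,0,0],[0,0,0]], turn=[[0,0,0],[0,0,0],[0,0,0],[0,0,0],[0,0,0]], force=35)

```text
clock: 13.25
position: [0.4833, -0.375, 0.0571]
tool_rot: [3.142, 0.001, 2.828]
force: [-2.4, 2.5, 13.9]
grip_width: 0.0612
```

arm_command(gripper=[5.5,5.5,5.5], slide=[[0,0,0],[0,0,0],[0,0,0]], turn=[[0,0,0],[0,0,0],[0,0,0]])

```text
clock: 13.62
position: [0.4834, -0.375, 0.0571]
tool_rot: [3.142, 0.001, 2.828]
force: [-3.5, 3.4, 14.0]
grip_width: 0.061
```

arm_command(gripper=[5.5,5.5,5.5,5.5,5.5], slide=[[0,0,-0.3],[0,0,-1.5],[0,0,-4],[0,0,-7],[0,0,-9]], turn=[[0,0,0],[0,0,0],[0,0,0],[0,0,0],[0,0,0]])

```text
clock: 14.25
position: [0.4835, -0.3751, 0.1484]
tool_rot: [-3.141, 0.001, 2.828]
force: [0.2, -0.1, -0.2]
grip_width: 0.0612
```

Run:
```python
from h import *
a=vision.grab_frame("side");i,m=snap("pics/w6.png"); go(580.4,-98.8,146,162)
cv2.imwrite("pics/m6.png",np.hstack([cv2.resize(a[300:420,210:370],(400,300),interpolation=2),i[150:450,120:520]]))
```

```text
14.3 [0.4841, -0.3757, 0.1505] [-3.1406, 0.0038, 2.8279] [0.006, 0.022, -0.007, 0.011, -0.009, -0.058, 0.009]
clock 14.35 pos [ 484.1 -375.6  149.1] rpy [-179.95    0.21  162.03] -> slide cm [-0.62 29.3   0.28] turn 0.03
```

View pics/m6.png

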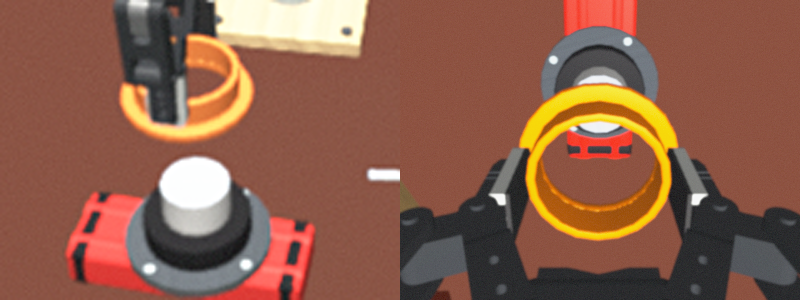

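```bash
cat >> h.py <<'E'
def fitR(m,p,z,Rr,pos,rpy):
    from scipy.optimize import least_squares
    q=at_z(m,p,z)[:,:2]*1e3;s=least_squares(lambda c:np.hypot(*(q-c).T)-Rr,q.mean(0),loss="soft_l1")
    d=np.r_[s.x-np.array(pos)[:2]*1e3,0];print("centre",s.x.round(1),"rms",np.sqrt((s.fun**2).mean()).round(2),"tool-frame offset mm",(R(rpy).T@d).round(1))
E
python3 - <<'E'
from h import *
i=cv2.imread("pics/w6.png");pos,rpy=[0.4841,-0.3757,0.1505],[-3.1406,.0038,2.8279];m=wcam(pos,rpy)
hsv=cv2.cvtColor(i,cv2.COLOR_BGR2HSV);g=cv2.inRange(hsv,(8,140,60),(32,255,255));g[400:]=0
c=max(cv2.findContours(g,cv2.RETR_EXTERNAL,1)[0],key=cv2.contourArea)[:,0].astype(float);print(c.min(0),c.max(0))
lo=c[(c[:,1]>345)];print(len(lo));fitR(m,lo,pos[2]+.017,31,pos,rpy);circ(m,"free",lo,pos[2]+.017)
up=c[c[:,1]<280];fitR(m,up,pos[2]+.001,38,pos,rpy);circ(m,"free",up,pos[2]+.001)
E
```

```text
[237. 234.] [398. 393.]
183
centre [ 484.  -375.4] rms 0.37 tool-frame offset mm [ 0.2  0.3 -0. ]
free [ 484.6 -375.6] R 30.5
centre [ 484.2 -375.3] rms 0.29 tool-frame offset mm [ 0.   0.4 -0. ]
free [ 484.3 -375.3] R 38.1
```

arm_command(gripper=[5.5,5.5,5.5,5.5,5.5], slide=[[0,3,0],[-0.2,9,0],[-0.4,15,0],[-0.5,21,0],[-0.6,26,0]], turn=[[0,0,0],[0,0,0],[0,0,0],[0,0,0],[0,0,0]])

```text
clock: 14.98
position: [0.5694, -0.1269, 0.1461]
tool_rot: [3.141, -0.0, 2.829]
force: [1.4, -1.0, -0.3]
grip_width: 0.0611
```

arm_command(gripper=[5.5,5.5,5.5,5.5,5.5], slide=[[0,2.3,0],[0,3.3,0],[0,3.3,0],[0,3.3,0],[0,3.3,0]], turn=[[0,0,0],[0,0,0],[0,0,0],[0,0,0],[0,0,0]])

```text
clock: 15.6
position: [0.5789, -0.0992, 0.1464]
tool_rot: [-3.141, 0.0, 2.827]
force: [-0.6, 0.2, 0.2]
grip_width: 0.061
```

Run:
```python
from h import *
i,m=snap("pics/w7.png"); go(580.4,-98.8,146,162)
i2,m2=snap("pics/w7b.png");cv2.imwrite("pics/w7c.png",cv2.resize(i2[100:400,120:520],None,fx=2,fy=2,interpolation=2))
```

```text
15.6 [0.5789, -0.0992, 0.1464] [-3.1413, 0.0, 2.8266] [-0.004, 0.001, -0.006, 0.0, 0.0, 0.001, -0.002]
clock 15.65 pos [579.  -98.9 146.3] rpy [-179.99    0.    161.97] -> slide cm [-0.13  0.05  0.03] turn -0.03
15.65 [0.579, -0.0989, 0.1463] [-3.1414, 0.0, 2.8269] [-0.004, 0.002, -0.002, -0.0, -0.0, -0.001, -0.001]
```

View pics/w7c.png

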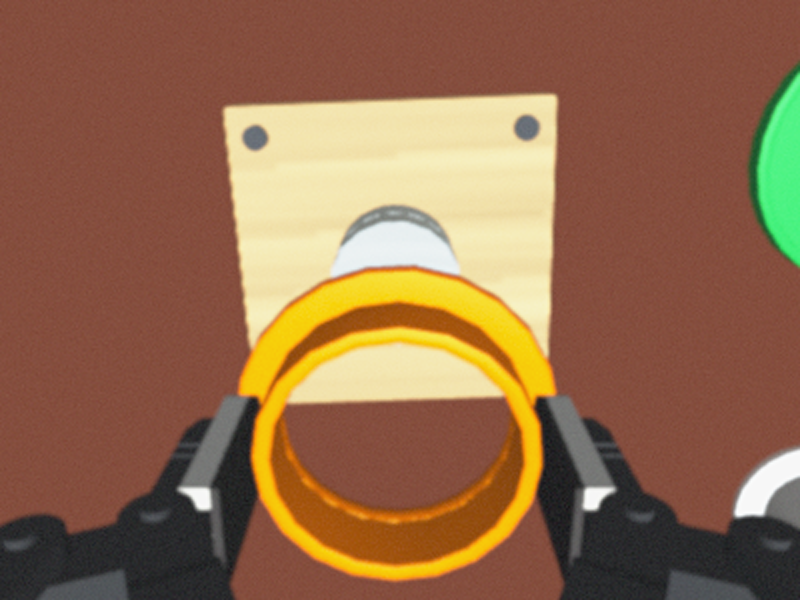

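Run:
```python
from h import *
m=wcam([0.579,-.0989,.1463],[-3.1414,0,2.8269])
f=lambda *p: at_z(m,np.array(p,float)/2-.25+[120,100],.015)[:,:2]*1e3
L=f((224,108),(250,345));Rr=f((556,95),(547,355));T=f((224,108),(556,95));B=f((285,404),(515,396));H=f((255,137.5),(526.5,127.5))
def X(a,b): 
    da,db=a[1]-a[0],b[1]-b[0];t=np.linalg.solve(np.c_[da,-db],b[0]-a[0]);return a[0]+t[0]*da
c=np.array([X(T,L),X(T,Rr),X(B,Rr),X(B,L)]);print(c.round(1).tolist(),np.linalg.norm(np.roll(c,-1,0)-c,axis=1).round(1),"centre",c.mean(0).round(1))
u=(c[1]-c[0])/np.linalg.norm(c[1]-c[0]);n=np.array([u[1],-u[0]]);print("u",np.degrees(np.arctan2(u[1],u[0])), "from top corners +65:",(c[:2].mean(0)+65*n).round(1),(c[:2].mean(0)-65*n).round(1))
h=H;print("holes",h.round(1).tolist(),np.linalg.norm(h[1]-h[0]), (h.mean(0)+np.linalg.norm(h[1]-h[0])/2*n).round(1))
```

```text
[[500.3, -143.2], [535.0, -20.1], [658.8, -55.0], [624.0, -178.8]] [127.9 128.6 128.6 128.7] centre [579.5 -99.3]
u 74.25682398572216 from top corners +65: [580.2 -99.3] [455.1 -64. ]
holes [[514.4, -136.0], [543.4, -33.9]] 106.13478132177285 [580.  -99.3]
```

arm_command(gripper=[5.5,5.5,5.5,5.5,5.5], slide=[[-0.1,-0.03,3],[-0.1,-0.03,6],[-0.1,-0.03,8],[-0.1,-0.03,8.4],[-0.1,-0.03,8.4]], turn=[[0,0,0],[0,0,0],[0,0,0],[0,0,0],[0,0,0]])

```text
clock: 16.32
position: [0.5802, -0.0989, 0.0627]
tool_rot: [-3.142, 0.0, 2.828]
force: [-0.2, -0.2, -0.5]
grip_width: 0.061
```

arm_command(gripper=[5.5,5.5,5.5,5.5,5.5], slide=[[0,0,0.3],[0,0,0.6],[0,0,0.9],[0,0,1.2],[0,0,1.2]], turn=[[0,0,0],[0,0,0],[0,0,0],[0,0,0],[0,0,0]])

```text
clock: 16.95
position: [0.58, -0.0986, 0.0501]
tool_rot: [-3.141, -0.0, 2.828]
force: [-0.3, -0.0, -0.4]
grip_width: 0.0608
```

No contact force, ring is on the taper. Continue down.

arm_command(gripper=[5.5,5.5,5.5,5.5,5.5], slide=[[0,-0.05,0.5],[0,-0.05,1],[0,-0.05,1.5],[0,-0.05,2],[0,-0.05,2.2]], turn=[[0,0,0],[0,0,0],[0,0,0],[0,0,0],[0,0,0]])

```text
clock: 17.58
position: [0.5798, -0.0991, 0.0279]
tool_rot: [-3.141, -0.0, 2.828]
force: [-0.1, -0.1, -0.9]
grip_width: 0.0609
```

arm_command(gripper=[5.5,5.5,5.5,5.5,5.5], slide=[[0,0,0.2],[0,0,0.4],[0,0,0.6],[0,0,0.7],[0,0,0.7]], turn=[[0,0,0],[0,0,0],[0,0,0],[0,0,0],[0,0,0]])

```text
clock: 18.2
position: [0.5799, -0.099, 0.0213]
tool_rot: [-3.142, -0.0, 2.828]
force: [0.2, -0.2, -0.3]
grip_width: 0.061
```

arm_command(gripper=[5.5,5.5,5.5], slide=[[0,0,0.1],[0,0,0.12],[0,0,0.12]], turn=[[0,0,0],[0,0,0],[0,0,0]])

```text
clock: 18.58
position: [0.58, -0.0991, 0.0203]
tool_rot: [3.142, 0.0, 2.828]
force: [-1.2, -0.3, 4.5]
grip_width: 0.0611
```

arm_command(gripper=[5.5,5.5,5.5], slide=[[0,0,0.08],[0,0,0.08],[0,0,0.08]], turn=[[0,0,0],[0,0,0],[0,0,0]])

```text
clock: 18.95
position: [0.58, -0.0991, 0.0201]
tool_rot: [3.141, 0.0, 2.828]
force: [-5.2, 0.7, 18.8]
grip_width: 0.0609
```

arm_command(gripper=[5.5,6.4,6.8,7.4,7.8], slide=[[0,0,-0.12],[0,0,-0.12],[0,0,-0.12],[0,0,-0.12],[0,0,-0.12]], turn=[[0,0,0],[0,0,0],[0,0,0],[0,0,0],[0,0,0]])

```text
clock: 19.58
position: [0.5799, -0.0991, 0.0204]
tool_rot: [-3.142, -0.0, 2.828]
force: [-0.5, -0.3, 0.1]
grip_width: 0.0779
```

arm_command(gripper=[7.8,7.8,7.8,7.8,7.8], slide=[[0,0,-1],[0,0,-4],[0,0,-8],[0,0,-12],[0,0,-12.5]], turn=[[0,0,0],[0,0,0],[0,0,0],[0,0,0],[0,0,0]])

```text
clock: 20.2
position: [0.5812, -0.0993, 0.1488]
tool_rot: [3.14, 0.004, 2.828]
force: [0.6, -1.0, -0.6]
grip_width: 0.0779
```

Run:
```python
from h import *
go(484.7,-374.8,147,162); go(484.7,-374.8,55,162)
b=vision.grab_frame("side");a=vision.grab_frame("scene")
cv2.imwrite("pics/m8.png",np.hstack([cv2.resize(x,(400,300),interpolation=2) for x in (b[260:335,276:376],a[193:268,255:355])]))
```

```text
clock 20.2 pos [581.2 -99.3 148.8] rpy [179.93   0.26 162.03] -> slide cm [  0.68 -29.18   0.14] turn 0.03
clock 20.2 pos [581.2 -99.3 148.8] rpy [179.93   0.26 162.03] -> slide cm [  0.73 -29.19   9.34] turn 0.03
```

View pics/m8.png

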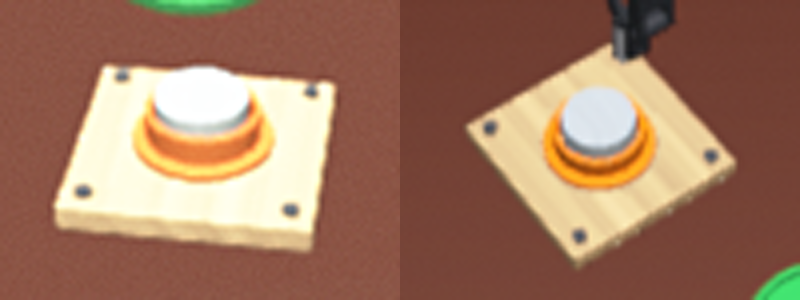

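arm_command(gripper=[7,7,7,7,7], slide=[[0.1,-5,0],[0.2,-11,0],[0.3,-17,0],[0.4,-23,0],[0.5,-28,0]], turn=[[0,0,0],[0,0,0],[0,0,0],[0,0,0],[0,0,0]])

```text
clock: 20.92
position: [0.4872, -0.3658, 0.1444]
tool_rot: [3.142, -0.002, 2.827]
force: [1.4, 0.7, -0.2]
grip_width: 0.0697
```

arm_command(gripper=[7,7,7,7,7], slide=[[0,-1.2,0],[0,-1.2,0],[0,-1.2,0],[0,-1.2,0],[0,-1.2,0]], turn=[[0,0,0],[0,0,0],[0,0,0],[0,0,0],[0,0,0]])

```text
clock: 21.55
position: [0.4856, -0.3745, 0.1455]
tool_rot: [3.141, 0.0, 2.829]
force: [0.1, -0.0, 0.1]
grip_width: 0.0697
```

Run:
```python
from h import *
i,m=snap("pics/w9.png");s=bot.observe()
hsv=cv2.cvtColor(i,cv2.COLOR_BGR2HSV)
w=cv2.inRange(hsv,(0,0,170),(180,60,255));w[:190]=0;w[320:]=0
c=max(cv2.findContours(w,0,1)[0],key=cv2.contourArea)[:,0].astype(np.float32);print(c.min(0),c.max(0))
h=cv2.convexHull(c)[:,0];circ(m,"magnet top",h,.076);fitR(m,h,.076,21,s["position"],s["tool_rot"]);go(484.7,-374.8,56,162)
```

```text
21.55 [0.4856, -0.3745, 0.1455] [3.1414, 0.0, 2.8293] [0.006, 0.001, 0.003, -0.002, 0.001, 0.001, 0.0]
[575. 190.] [639. 305.]
magnet top [ 542.  -180.5] R 42.1
centre [ 540.1 -195.1] rms 18.51 tool-frame offset mm [  3.3 187.7   0. ]
clock 21.6 pos [ 485.5 -374.7  145.6] rpy [1.7999e+02 1.0000e-02 1.6209e+02] -> slide cm [ 0.08 -0.03  8.96] turn 0.09
```

Run:
```python
from h import *
i=cv2.imread("pics/w9.png");pos,rpy=[.4856,-.3745,.1455],[3.1414,0,2.8293];m=wcam(pos,rpy)
hsv=cv2.cvtColor(i,cv2.COLOR_BGR2HSV)
for v in (150,180,200):
    w=cv2.inRange(hsv,(0,0,v),(180,60,255));w[:190]=0;w[320:]=0;w[:,:260]=0;w[:,380:]=0
    c=max(cv2.findContours(w,0,1)[0],key=cv2.contourArea)[:,0].astype(np.float32);print(c.min(0),c.max(0))
    h=cv2.convexHull(c)[:,0];circ(m,"magnet top",h,.076);fitR(m,h,.076,21,pos,rpy)
```

```text
[260. 190.] [376. 289.]
magnet top [ 472.2 -370.5] R 38.3
centre [ 486.7 -368.7] rms 17.87 tool-frame offset mm [0.7 5.8 0. ]
[285. 223.] [348. 285.]
magnet top [ 484.4 -374.4] R 21.5
centre [ 484.7 -374.7] rms 0.87 tool-frame offset mm [ 0.8 -0.5 -0. ]
[285. 226.] [348. 285.]
magnet top [ 484.9 -374.9] R 21.1
centre [ 484.9 -374.9] rms 0.14 tool-frame offset mm [ 0.5 -0.6 -0. ]
```

arm_command(gripper=[7,7,7,7,7], slide=[[0,0,4],[0.05,-0.04,7],[0.05,-0.04,8.9],[0.05,-0.04,8.9],[0.05,-0.04,8.9]], turn=[[0,0,0],[0,0,0],[0,0,0],[0,0,0],[0,0,0]])

```text
clock: 22.22
position: [0.485, -0.3759, 0.0575]
tool_rot: [-3.141, 0.001, 2.828]
force: [-0.1, 0.4, 1.0]
grip_width: 0.07
```

arm_command(gripper=[6,5.2,4.6,4.2,3.6], slide=[[0,0,0],[0,0,0],[0,0,0],[0,0,0],[0,0,0]], turn=[[0,0,0],[0,0,0],[0,0,0],[0,0,0],[0,0,0]], force=60)

```text
clock: 22.85
position: [0.4847, -0.3754, 0.057]
tool_rot: [3.141, 0.0, 2.828]
force: [-1.9, 3.6, 10.6]
grip_width: 0.0401
```

arm_command(gripper=[3.6,3.6,3.6], slide=[[0,0,0],[0,0,0],[0,0,0]], turn=[[0,0,0],[0,0,0],[0,0,0]])

```text
clock: 23.22
position: [0.4847, -0.3754, 0.057]
tool_rot: [3.141, 0.0, 2.828]
force: [-2.4, 4.4, 9.8]
grip_width: 0.04
```

arm_command(gripper=[3.6,3.6,3.6,3.6,3.6], slide=[[0,0,-0.3],[0,0,-1.2],[0,0,-3],[0,0,-5],[0,0,-6.5]], turn=[[0,0,0],[0,0,0],[0,0,0],[0,0,0],[0,0,0]])

```text
clock: 23.85
position: [0.4849, -0.3758, 0.1235]
tool_rot: [-3.141, 0.001, 2.828]
force: [-0.3, 0.5, -1.1]
grip_width: 0.0399
```

arm_command(gripper=[3.6,3.6,3.6,3.6,3.6], slide=[[0,0,-1],[0,0,-2],[0,0,-2.5],[0,0,-2.5],[0,0,-2.5]], turn=[[0,0,0],[0,0,0],[0,0,0],[0,0,0],[0,0,0]])

```text
clock: 24.48
position: [0.4844, -0.3754, 0.1461]
tool_rot: [3.141, -0.001, 2.828]
force: [-0.0, 0.5, -3.4]
grip_width: 0.0397
```

Run:
```python
from h import *
i,m=snap("pics/w10.png");s=bot.observe();print(s["force"],s["moment"],s["grip_width"]);go(579.9,-99.2,147,162)
a=vision.grab_frame("side")
cv2.imwrite("pics/m10.png",np.hstack([cv2.resize(a[290:410,210:370],(400,300),interpolation=2),i[150:450,120:520]]))
```

```text
24.475 [0.4844, -0.3754, 0.1461] [3.1415, -0.0007, 2.8282] [-0.002, 0.001, -0.001, -0.0, -0.0, -0.0, -0.0]
[-0.15070745 -0.2947686  -1.6918169 ] [-0.0597409  -0.02976362  0.04372358] 0.03994242927852612
clock 24.525 pos [ 484.3 -375.4  146.1] rpy [ 1.7999e+02 -4.0000e-02  1.6204e+02] -> slide cm [-0.57 29.22 -0.09] turn 0.04
```

View pics/m10.png

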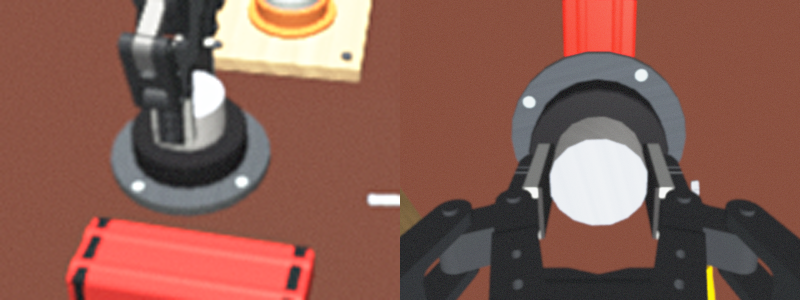

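Run:
```python
from h import *
i=cv2.imread("pics/w10.png");pos,rpy=[.4844,-.3754,.1461],[3.1415,-.0007,2.8282];m=wcam(pos,rpy)
hsv=cv2.cvtColor(i,cv2.COLOR_BGR2HSV)
w=cv2.inRange(hsv,(0,0,200),(180,60,255));w[:280]=0;w[380:]=0;w[:,:260]=0;w[:,370:]=0
w=cv2.morphologyEx(w,cv2.MORPH_OPEN,np.ones((9,9)))
c=max(cv2.findContours(w,0,1)[0],key=cv2.contourArea)[:,0].astype(np.float32);print(c.min(0),c.max(0))
lo=c[c[:,1]>335];circ(m,"all",cv2.convexHull(c)[:,0],pos[2]+.019);fitR(m,lo,pos[2]+.019,21,pos,rpy)
# flange outline, read off picture (upper arc)
p=np.array([(512,130),(685,130),(598,52),(530,88),(667,88),(560,60),(640,60)],float)+[120-400,150]
circ(m,"flange",p,pos[2]-.023);fitR(m,p,pos[2]-.023,47,pos,rpy)
```

```text
[271. 290.] [366. 374.]
all [ 484.4 -375.1] R 20.4
centre [ 483.6 -374.8] rms 0.46 tool-frame offset mm [1.  0.4 0. ]
flange [ 483.5 -374.5] R 45.1
centre [ 485.5 -375. ] rms 1.27 tool-frame offset mm [-0.9  0.7 -0. ]
```

arm_command(gripper=[3.6,3.6,3.6,3.6,3.6], slide=[[0,2,0],[-0.1,6,0],[-0.3,11,0],[-0.4,16,0],[-0.5,21,0]], turn=[[0,0,0],[0,0,0],[0,0,0],[0,0,0],[0,0,0]])

```text
clock: 25.2
position: [0.5545, -0.1746, 0.1464]
tool_rot: [3.141, -0.0, 2.829]
force: [0.7, -0.2, -2.6]
grip_width: 0.0401
```

arm_command(gripper=[3.6,3.6,3.6,3.6,3.6], slide=[[0,4,0],[0,7,0],[-0.07,8.2,0],[-0.07,8.2,0],[-0.07,8.2,0]], turn=[[0,0,0],[0,0,0],[0,0,0],[0,0,0],[0,0,0]])

```text
clock: 25.82
position: [0.5795, -0.1008, 0.1465]
tool_rot: [-3.141, -0.0, 2.827]
force: [0.4, -0.6, -1.9]
grip_width: 0.0398
```

arm_command(gripper=[3.6,3.6,3.6], slide=[[0,0,2],[0,0,4],[0,0,4.5]], turn=[[0,0,0],[0,0,0],[0,0,0]])

```text
clock: 26.2
position: [0.5791, -0.1006, 0.1006]
tool_rot: [-3.141, -0.002, 2.827]
force: [0.1, 0.2, -2.1]
grip_width: 0.0399
```

```bash
python3 -c "
from h import *
go(579.9,-99.3,88,162);s=bot.observe();print(s['force'],s['qd'].round(3))"
```

```text
clock 26.2 pos [ 579.1 -100.6  100.6] rpy [-1.7996e+02 -9.0000e-02  1.6195e+02] -> slide cm [-0.04  0.15  1.26] turn -0.05
[ 0.12081875  0.16236    -2.06153278] [ 0.009  0.039 -0.013  0.003 -0.012 -0.062  0.009]
```

arm_command(gripper=[3.6,3.6,3.6,3.6,3.6], slide=[[-0.04,0.13,0.5],[-0.04,0.13,1],[-0.04,0.13,1.2],[-0.04,0.13,1.2],[-0.04,0.13,1.2]], turn=[[0,0,0],[0,0,0],[0,0,0],[0,0,0],[0,0,0]])

```text
clock: 26.82
position: [0.5809, -0.0984, 0.0897]
tool_rot: [3.142, 0.0, 2.828]
force: [-0.9, -0.6, -2.4]
grip_width: 0.04
```

arm_command(gripper=[3.6,3.6,3.6,3.6,3.6], slide=[[0,0,0.3],[0,0,0.6],[0,0,0.9],[0,0,1.2],[0,0,1.2]], turn=[[0,0,0],[0,0,0],[0,0,0],[0,0,0],[0,0,0]])

```text
clock: 27.45
position: [0.5806, -0.0984, 0.0772]
tool_rot: [-3.141, -0.0, 2.828]
force: [0.2, -0.1, -1.2]
grip_width: 0.0399
```

arm_command(gripper=[3.6,3.6,3.6,3.6,3.6], slide=[[0.03,-0.08,0.3],[0.03,-0.08,0.6],[0.03,-0.08,0.8],[0.03,-0.08,0.85],[0.03,-0.08,0.85]], turn=[[0,0,0],[0,0,0],[0,0,0],[0,0,0],[0,0,0]])

```text
clock: 28.08
position: [0.5803, -0.0991, 0.069]
tool_rot: [-3.142, 0.0, 2.828]
force: [-1.1, -0.1, -2.0]
grip_width: 0.0398
```

arm_command(gripper=[3.6,3.6,3.6], slide=[[0,0,0.08],[0,0,0.08],[0,0,0.08]], turn=[[0,0,0],[0,0,0],[0,0,0]])

```text
clock: 28.45
position: [0.5803, -0.0991, 0.0682]
tool_rot: [-3.142, 0.0, 2.828]
force: [0.4, 0.3, -2.0]
grip_width: 0.04
```

arm_command(gripper=[3.6,3.6,3.6], slide=[[0,0,0.07],[0,0,0.07],[0,0,0.07]], turn=[[0,0,0],[0,0,0],[0,0,0]])

```text
clock: 28.82
position: [0.5803, -0.0991, 0.068]
tool_rot: [3.141, 0.0, 2.828]
force: [-2.4, 0.6, 6.7]
grip_width: 0.04
```

arm_command(gripper=[3.6,3.6,3.6], slide=[[0,0,0.05],[0,0,0.05],[0,0,0.05]], turn=[[0,0,0],[0,0,0],[0,0,0]])

```text
clock: 29.2
position: [0.5804, -0.0991, 0.068]
tool_rot: [3.141, 0.0, 2.828]
force: [-5.9, 1.5, 17.3]
grip_width: 0.0396
```

arm_command(gripper=[3.6,4.4,5,5.6,6], slide=[[0,0,-0.1],[0,0,-0.1],[0,0,-0.1],[0,0,-0.1],[0,0,-0.1]], turn=[[0,0,0],[0,0,0],[0,0,0],[0,0,0],[0,0,0]])

```text
clock: 29.82
position: [0.5802, -0.0991, 0.068]
tool_rot: [-3.142, -0.0, 2.828]
force: [-1.3, -0.2, -0.5]
grip_width: 0.0597
```

arm_command(gripper=[6,6,6,6,6], slide=[[0,0,-1],[0,0,-4],[0,0,-7],[0,0,-7.5],[0,0,-7.5]], turn=[[0,0,0],[0,0,0],[0,0,0],[0,0,0],[0,0,0]])

```text
clock: 30.45
position: [0.5803, -0.099, 0.1433]
tool_rot: [3.141, 0.001, 2.828]
force: [0.1, 0.8, -0.3]
grip_width: 0.06
```

Run:
```python
from h import *
go(480.3,-373.2,145,162)
b=vision.grab_frame("side");a=vision.grab_frame("scene")
cv2.imwrite("pics/m11.png",np.vstack([np.hstack([cv2.resize(x,(400,300),interpolation=2) for x in p]) for p in ((b[250:325,276:376],a[183:258,255:355]),(b[345:420,240:340],a[120:195,205:305]))]))
```

```text
clock 30.45 pos [580.3 -99.  143.3] rpy [1.7999e+02 3.0000e-02 1.6205e+02] -> slide cm [  1.06 -29.17  -0.17] turn 0.05
```

View pics/m11.png

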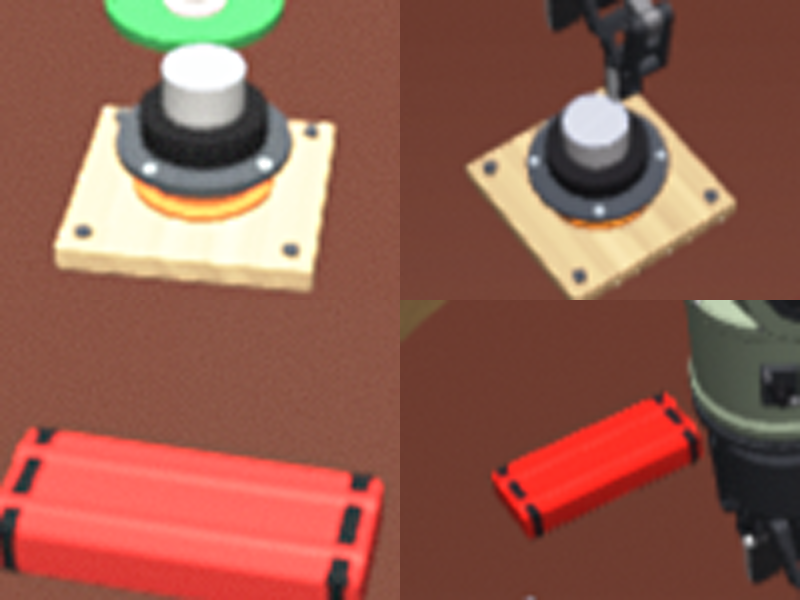

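arm_command(gripper=[8,8.5,8.5,8.5,8.5], slide=[[0.2,-5,0],[0.4,-11,0],[0.6,-17,0],[0.8,-23,0],[1,-28,0]], turn=[[0,0,0],[0,0,0],[0,0,0],[0,0,0],[0,0,0]])

```text
clock: 31.18
position: [0.4828, -0.3644, 0.1422]
tool_rot: [-3.142, -0.001, 2.827]
force: [0.5, 0.7, -0.1]
grip_width: 0.0852
```

arm_command(gripper=[8.5,8.5,8.5,8.5,8.5], slide=[[0,-1.2,0],[0,-1.2,0],[0,-1.2,0],[0,-1.2,0],[0,-1.2,0]], turn=[[0,0,0],[0,0,0],[0,0,0],[0,0,0],[0,0,0]])

```text
clock: 31.8
position: [0.4812, -0.373, 0.143]
tool_rot: [3.141, 0.0, 2.829]
force: [0.3, 0.2, 0.2]
grip_width: 0.0848
```

Run:
```python
from h import *
i,m=snap("pics/w12.png")
hsv=cv2.cvtColor(i,cv2.COLOR_BGR2HSV);r=cv2.inRange(hsv,(0,190,170),(6,255,255))|cv2.inRange(hsv,(174,190,170),(180,255,255));r[:,:220]=0;r[:,420:]=0
n,l,st,ce=cv2.connectedComponentsWithStats(r);print(st[1:][st[1:,4]>100])
c=np.vstack([np.argwhere(l==k)[:,::-1] for k in range(1,n) if st[k,4]>100]).astype(np.float32)
h=cv2.convexHull(c)[:,0];q=(at_z(m,h,.026)[:,:2]*1e3).astype(np.float32);print(cv2.minAreaRect(q));go(480.3,-373.2,12,162)
```

```text
31.8 [0.4812, -0.373, 0.143] [3.1415, 0.0001, 2.8294] [0.005, -0.001, 0.001, -0.001, -0.0, 0.001, 0.002]
[[ 281  135   74    7  253]
 [ 281  155   74  162 3382]]
((479.7945251464844, -373.0234680175781), (55.11433792114258, 148.41917419433594), 72.03557586669922)
clock 31.85 pos [ 481.  -373.2  143.1] rpy [1.8000e+02 1.0000e-02 1.6209e+02] -> slide cm [ 0.07 -0.02 13.11] turn 0.09
```

arm_command(gripper=[8.5,8.5,8.5,8.5,8.5], slide=[[0,0,4],[0.1,-0.02,8.5],[0.1,-0.02,12],[0.1,-0.02,13.1],[0.1,-0.02,13.1]], turn=[[0,0,0],[0,0,0],[0,0,0],[0,0,0],[0,0,0]])

```text
clock: 32.48
position: [0.4797, -0.3737, 0.0122]
tool_rot: [-3.142, -0.0, 2.828]
force: [0.5, -0.4, 0.3]
grip_width: 0.0851
```

arm_command(gripper=[7.5,6.8,6.2,5.8,5], slide=[[0,0,0],[0,0,0],[0,0,0],[0,0,0],[0,0,0]], turn=[[0,0,0],[0,0,0],[0,0,0],[0,0,0],[0,0,0]], force=70)

```text
clock: 33.1
position: [0.4798, -0.3737, 0.0127]
tool_rot: [3.141, 0.0, 2.828]
force: [-3.0, 3.3, 14.2]
grip_width: 0.0542
```

arm_command(gripper=[5,5,5], slide=[[0,0,0],[0,0,0],[0,0,0]], turn=[[0,0,0],[0,0,0],[0,0,0]])

```text
clock: 33.48
position: [0.4798, -0.3737, 0.0127]
tool_rot: [3.141, 0.0, 2.828]
force: [-3.2, 4.2, 13.9]
grip_width: 0.0539
```

arm_command(gripper=[5,5,5,5,5], slide=[[0,0,-0.3],[0,0,-1.2],[0,0,-3],[0,0,-5],[0,0,-7]], turn=[[0,0,0],[0,0,0],[0,0,0],[0,0,0],[0,0,0]])

```text
clock: 34.1
position: [0.4799, -0.3738, 0.0839]
tool_rot: [-3.141, 0.001, 2.828]
force: [-0.3, 0.4, -2.5]
grip_width: 0.0539
```

arm_command(gripper=[5,5,5,5,5], slide=[[0,0,-2],[0,0,-4],[0,0,-5.5],[0,0,-5.5],[0,0,-5.5]], turn=[[0,0,0],[0,0,0],[0,0,0],[0,0,0],[0,0,0]])

```text
clock: 34.72
position: [0.4795, -0.3734, 0.1365]
tool_rot: [3.141, -0.001, 2.828]
force: [0.5, 0.0, -2.5]
grip_width: 0.054
```

Run:
```python
from h import *
i,m=snap("pics/w13.png");s=bot.observe();print(s["force"],s["moment"]);go(620,-100,150,162)
a=vision.grab_frame("side")
cv2.imwrite("pics/m13.png",np.hstack([cv2.resize(a[270:420,190:390],(400,300),interpolation=2),i[150:450,120:520]]))
```

```text
34.725 [0.4795, -0.3734, 0.1365] [3.1414, -0.0007, 2.8283] [-0.001, 0.01, -0.001, 0.001, -0.001, 0.001, 0.001]
[ 0.55606684 -0.93830969 -1.46737324] [ 0.02242728 -0.02414058 -0.01614408]
clock 34.775 pos [ 479.4 -373.4  136.3] rpy [ 1.7999e+02 -6.0000e-02  1.6204e+02] -> slide cm [-4.95 30.34 -1.36] turn 0.04
```

View pics/m13.png

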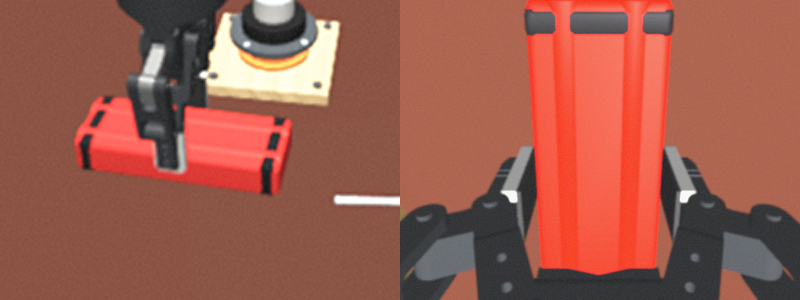

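arm_command(gripper=[5,5,5,5,5], slide=[[0.7,1.9,0],[2,5.7,0],[3.6,10.4,0],[5.2,15.1,0],[6.9,19.8,0]], turn=[[0,0,0],[0,0,0],[0,0,0],[0,0,0],[0,0,0]])

```text
clock: 35.45
position: [0.4745, -0.1615, 0.1368]
tool_rot: [3.141, -0.001, 2.829]
force: [1.2, 1.2, -1.5]
grip_width: 0.0541
```

arm_command(gripper=[5,5,5,5,5], slide=[[1.6,4.7,0],[3.3,9.4,0],[4.9,14.2,0],[6.5,18.9,0],[8.2,23.6,0]], turn=[[0,0,0],[0,0,0],[0,0,0],[0,0,0],[0,0,0]])

```text
clock: 36.08
position: [0.4689, 0.088, 0.1369]
tool_rot: [-3.142, -0.0, 2.829]
force: [0.1, -0.2, -1.7]
grip_width: 0.0539
```

arm_command(gripper=[5,5,5,5,5], slide=[[1.6,4.7,0],[3.3,9.4,0],[4.9,14.2,0],[6.5,18.9,0],[8,23,0]], turn=[[0,0,-1],[0,0,-2.5],[0,0,-4],[0,0,-5.5],[0,0,-6.8]])

```text
clock: 36.7
position: [0.4633, 0.3315, 0.1366]
tool_rot: [-3.141, -0.001, 2.949]
force: [0.7, -0.4, -2.8]
grip_width: 0.0536
```

arm_command(gripper=[5,5,5,5,5], slide=[[0,0,0],[0,0,0],[0,0,0],[0,0,0],[0,0,0]], turn=[[0,0,0],[0,0,0],[0,0,0],[0,0,0],[0,0,0]])

```text
clock: 37.33
position: [0.4648, 0.3288, 0.1371]
tool_rot: [3.142, 0.0, 2.946]
force: [-0.9, -0.1, -2.3]
grip_width: 0.054
```

Run:
```python
from h import *
i,m=snap("pics/w14.png");go(464.5,337.5,60,168.8)
hsv=cv2.cvtColor(i,cv2.COLOR_BGR2HSV);r=cv2.inRange(hsv,(95,120,60),(125,255,255));r[380:]=0
n,l,st,ce=cv2.connectedComponentsWithStats(r);print(st[1:][st[1:,4]>100])
c=np.vstack([np.argwhere(l==k)[:,::-1] for k in range(1,n) if st[k,4]>100]).astype(np.float32)
h=cv2.convexHull(c)[:,0];q=(at_z(m,h,.013)[:,:2]*1e3).astype(np.float32);print(cv2.minAreaRect(q));print(cv2.boxPoints(cv2.minAreaRect(q)).round(1).tolist())
```

```text
37.325 [0.4648, 0.3288, 0.1371] [3.1415, 0.0001, 2.9461] [-0.002, 0.001, -0.001, -0.002, 0.001, -0.001, 0.0]
clock 37.375 pos [464.8 329.  137.1] rpy [180.     0.   168.81] -> slide cm [0.19 0.83 7.71] turn 0.01
[[278 117  18  28 106]]
((380.8280944824219, 318.1236877441406), (10.640663146972656, 21.968339920043945), 48.188472747802734)
[[369.1000061035156, 321.5], [385.5, 306.79998779296875], [392.6000061035156, 314.79998779296875], [376.20001220703125, 329.3999938964844]]
```

Run:
```python
from h import *
from scipy.optimize import minimize
def fit(cams,x0):
    D=[]
    for n,(x,y,w,h) in cams:
        i=cv2.imread(f"pics/{n}0.png");g=cv2.inRange(cv2.cvtColor(i,cv2.COLOR_BGR2HSV),(98,120,40),(125,255,255));k=np.zeros_like(g);k[y:y+h,x:x+w]=g[y:y+h,x:x+w]
        c=np.vstack(cv2.findContours(k,0,1)[0]);hull=cv2.convexHull(c);k[:]=0;cv2.fillPoly(k,[hull],255);k=cv2.resize(k[y:y+h,x:x+w],None,fx=8,fy=8);D.append((vision.camera_model(n),(x,y),k>127))
    def cost(p):
        t=0;cs,sn=np.cos(p[2]),np.sin(p[2])
        P=[[p[0]+cs*a*.089-sn*b*.042,p[1]+sn*a*.089+cs*b*.042,z] for a in(-1,1) for b in(-1,1) for z in(0,.013)]
        for m,o,k in D:
            u=((proj(m,P)-o+.5)*8-.5).astype(np.float32);z=np.zeros(k.shape,np.uint8);cv2.fillPoly(z,[np.round(cv2.convexHull(u)).astype(int)],1);t+=((z>0)!=k).mean()
        return t
    r=minimize(cost,x0,method="Nelder-Mead",options=dict(initial_simplex=[x0,[x0[0]+.006,x0[1],x0[2]],[x0[0],x0[1]+.006,x0[2]],[x0[0],x0[1],x0[2]+.05]],xatol=1e-4,fatol=1e-6))
    print(r.x[:2]*1e3,np.degrees(r.x[2]),r.fun)
S=("scene",(425,248,90,85));E=("side",(228,198,80,30))
for c in ([S],[E],[S,E]): fit(c,[.4645,.3375,-.19])
```

```text
[464.4358366  338.01599167] -11.126256428070533 0.006027369281045751
[462.03247778 338.15429454] -12.210187507944617 0.017486979166666666
[463.07608603 338.01542493] -11.561637676886134 0.02788092320261438
```

arm_command(gripper=[5,5,5,5,5], slide=[[0.2,0.87,2],[0.25,0.87,5],[0.25,0.87,8],[0.25,0.87,9.5],[0.25,0.87,9.5]], turn=[[0,0,0],[0,0,0],[0,0,0],[0,0,0],[0,0,0]])

```text
clock: 38.0
position: [0.4634, 0.338, 0.0409]
tool_rot: [-3.14, -0.001, 2.947]
force: [-0.4, -0.9, -1.8]
grip_width: 0.0537
```

arm_command(gripper=[5,5,5,5,5], slide=[[0,0,0.6],[0,0,1.2],[0,0,1.7],[0,0,2.1],[0,0,2.1]], turn=[[0,0,0],[0,0,0],[0,0,0],[0,0,0],[0,0,0]])

```text
clock: 38.62
position: [0.4638, 0.3382, 0.0207]
tool_rot: [-3.141, -0.0, 2.947]
force: [0.7, -0.4, -2.5]
grip_width: 0.0536
```

arm_command(gripper=[5,5,5,5], slide=[[0,0,0.15],[0,0,0.3],[0,0,0.38],[0,0,0.38]], turn=[[0,0,0],[0,0,0],[0,0,0],[0,0,0]])

```text
clock: 39.12
position: [0.4639, 0.3382, 0.0172]
tool_rot: [-3.141, -0.0, 2.947]
force: [0.9, 0.8, -2.7]
grip_width: 0.0537
```

arm_command(gripper=[5,5,5], slide=[[0,0,0.06],[0,0,0.06],[0,0,0.06]], turn=[[0,0,0],[0,0,0],[0,0,0]])

```text
clock: 39.5
position: [0.464, 0.3383, 0.0168]
tool_rot: [3.141, 0.0, 2.947]
force: [-1.8, -1.3, 4.3]
grip_width: 0.0543
```

arm_command(gripper=[5,5.8,6.2,6.6,7], slide=[[0,0,0],[0,0,0],[0,0,0],[0,0,-0.05],[0,0,-0.1]], turn=[[0,0,0],[0,0,0],[0,0,0],[0,0,0],[0,0,0]])

```text
clock: 40.12
position: [0.4639, 0.3383, 0.0176]
tool_rot: [3.142, 0.0, 2.947]
force: [0.5, 0.3, 0.9]
grip_width: 0.0699
```

arm_command(gripper=[7,7,7,7,7], slide=[[0,0,-1],[0,0,-4],[0,0,-8],[0,0,-13],[0,0,-18]], turn=[[0,0,0],[0,0,0],[0,0,0],[0,0,0],[0,0,0]])

```text
clock: 40.75
position: [0.4637, 0.338, 0.1999]
tool_rot: [3.141, 0.0, 2.947]
force: [-0.0, 0.1, -0.9]
grip_width: 0.0698
```

arm_command(gripper=[7,7,7,7,7], slide=[[3,4,0],[3,8,0],[3,10,0],[3,10,0],[3,10,0]], turn=[[0,0,0],[0,0,0],[0,0,0],[0,0,0],[0,0,0]])

```text
clock: 41.38
position: [0.4539, 0.4414, 0.1979]
tool_rot: [-3.141, 0.0, 2.946]
force: [0.5, -1.1, -0.2]
grip_width: 0.0704
```

Run:
```python
from h import *
b=vision.grab_frame("side");a=vision.grab_frame("scene")
rs=lambda x:cv2.resize(x,(400,300),interpolation=2)
cv2.imwrite("pics/m15.png",np.vstack([np.hstack([rs(b[175:250,215:315]),rs(a[250:325,420:520])]),np.hstack([rs(b[210:390,250:490]),rs(a[140:350,170:450])])]))
S=vision.camera_model("scene");print(bot.observe()["clock"])
```

```text
41.475
```

Run:
```python
from h import *
b=vision.grab_frame("side");a=vision.grab_frame("scene");a0=cv2.imread("pics/scene0.png");b0=cv2.imread("pics/side0.png")
d=lambda x,y,s:np.abs(x[s].astype(int)-y[s]).mean().round(2)
print("noise",d(a,a0,np.s_[350:400,100:200]),"spool",d(a,a0,np.s_[285:330,285:325]),d(b,b0,np.s_[232:268,375:415]),"driver",d(a,a0,np.s_[190:238,175:245]),d(b,b0,np.s_[360:384,355:472]))
for n,i,(x,y,w,h) in (("scene",a,(415,240,110,90)),("side",b,(220,185,95,45))):
    m=vision.camera_model(n);hs=cv2.cvtColor(i,cv2.COLOR_BGR2HSV);r=cv2.inRange(hs,(0,170,90),(6,255,255))|cv2.inRange(hs,(174,170,90),(180,255,255))
    k=np.argwhere(r[y:y+h,x:x+w])[:,::-1]+[x,y];hl=cv2.convexHull(k.astype(np.float32))[:,0]
    q=(at_z(m,hl,.030)[:,:2]*1e3).astype(np.float32);print(n,"battery at z30",len(k),cv2.minAreaRect(q))
# knob: white blob in dish
for n,i,p in (("scene",a,[.602,.1066]),("side",b,[.602,.1066])):
    m=vision.camera_model(n);u=proj(m,[[*p,.034]])[0];v=proj(m,[[*p,.004]])[0];x,y=(u-12).astype(int);P=i[y:y+40,x:x+24];hs=cv2.cvtColor(P,cv2.COLOR_BGR2HSV)
    k=np.argwhere(cv2.inRange(hs,(0,0,140),(180,60,255)))[:,::-1]+[x,y];print(n,"knob top/bottom pred",u.round(1),v.round(1),"white bbox",k.min(0),k.max(0))
# speaker magnet top at z=.087
for n,i in(("scene",a),("side",b)):
    m=vision.camera_model(n);t=np.linspace(0,6.28,40);e=proj(m,np.c_[.580+.021*np.cos(t),-.0992+.021*np.sin(t),np.full(40,.087)]);x,y=e.min(0).astype(int)-4;X,Y=e.max(0).astype(int)+5
    hs=cv2.cvtColor(i[y:Y,x:X],cv2.COLOR_BGR2HSV);k=np.argwhere(cv2.inRange(hs,(0,0,200),(180,60,255)))[:,::-1]+[x,y];print(n,"magnet pred bbox",e.min(0).round(1),e.max(0).round(1),"seen",k.min(0),k.max(0))
print(bot.observe()["clock"])
```

```text
noise 2.15 spool 1.09 1.54 driver 1.11 1.49
scene battery at z30 1172 ((472.0849304199219, 338.62347412109375), (54.88517379760742, 157.0272979736328), 78.95144653320312)
side battery at z30 366 ((461.6114501953125, 317.4627990722656), (94.41500854492188, 151.55291748046875), 81.82733917236328)
scene knob top/bottom pred [363.6 271.4] [362.6 277.2] white bbox [355 268] [370 284]
side knob top/bottom pred [324.7 239.6] [324.7 250. ] white bbox [316 237] [335 266]
scene magnet pred bbox [295.5 205. ] [312.1 218.2] seen [296 206] [311 218]
side magnet pred bbox [316.2 260.5] [336.8 271.4] seen [316 261] [336 275]
41.575
```

```bash
python3 -c "
from workcell import job_done
print(job_done())"
```

```text
the job is handed in; nothing more can be done
None
```

I took the stack apart in the order asked and handed the job in at 41.6 s of the 134 s limit. The arm was well clear of everything, about 0.2 m up and off to one side.

- **Knob:** it stands upright in the middle of the green dish. I checked this by eye after release, and again in the final camera data.
- **Ring:** it touched down on the jig within 0.3 mm of the expected seated height, and the pictures show it collar up, flat around the spigot.
- **Speaker:** it came to rest on the ring at the predicted height. Its magnet sits within about 1 pixel of where it should be, apart from one edge in the side view. There the bright area ran 4 pixels long, which I put down to the lit side of the magnet.
- **Battery pack:** it was set down at the height expected for the cradle floor, at the cradle's centre and angle.
- **Spool and screwdriver:** their parts of the image are unchanged to within camera noise.

**Checks that failed or disagreed:**
- **Final picture:** the last view was refused because I had used all 16. The battery pack's resting pose was therefore checked only from contact height and image measurements, not by eye.
- **Battery position:** the scene camera put its centre about 8 mm along from the target and its length 7 mm too long. I believe it counted the visible end wall, and the real shift would still fit in the cradle. The side view was too oblique to confirm it.
- **Early reading:** one wrist-camera measurement was about 7 mm off because the arm was still settling. I corrected it before using it.

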